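Change a sprung dispenser over to feeder blocks and fill it

TASK

Change the sprung dispenser over from round cups to flat wooden feeders: lift its reversible plate off the two unlike pins, turn it over so the four corner guides stand up, and seat it flat on the pins again (the slotted stand can hold it on edge while you change grip). Then take all the feeders, one by one from the top of the pile and wherever one lies by itself, and lay them flat between the guides, pressing the pile down on its stiff sprung platform, until all are in and the top one lies below the guide tops. Leave the mug, the brown-lidded canister and the rearing jar where they stand.

Things in the scene. Friction and masses are not known exactly. Their poses are not given: they have to be found in the camera images.
- dispenser: fixed grey metal housing 190 x 140 mm, 110 mm high, open at the top, a sprung platform in its 128 x 124 mm well. Origin: centre of its underside; x along its length. On its rim stand two steel locating pins, 26 mm high, the upper 12 mm tapered: 20 mm thick at x = +79 mm, 10 mm thick at x = -79 mm (both at y = 0)
- deck (a point): centre of the dispenser's opening, level with its rim (110 mm above the table), axes as the dispenser's
- big_pin (a point): tip of the dispenser's thicker pin
- platform (a joint): how far the 90 x 50 mm platform has sunk, m (0 to 0.105); at 0 its top is 30 mm above the rim. The spring gives 0.6 N per 10 mm, so a feeder's weight is worth 16 mm, but the slide is stiff (1.2 N friction): a feeder just laid on it hardly sinks; after a press of 3 to 6 N the pile stays down with its top 5 to 25 mm above the rim
- plate: loose reversible plate, white plastic, 190 x 140 x 10 mm, 0.18 kg, with a cross-shaped window. Origin: its centre in mid-thickness; x along its length, z out of the face with four 14 mm studs (up at the start). A 23 mm hole at x = +79 and a 13 mm hole at x = -79 mm go over the pins, so seated either way up its x lies along the dispenser's x, its origin 5 mm above the rim
- handle (a point): middle of the plate's steel bow handle, at y = -115 mm in the plate's frame: an eight-sided bar 24 mm thick along the plate's x, 74 mm free between its legs, with a 33 mm gap to the plate's edge. Once the plate is turned over the handle points to the other side of the dispenser
- guides (a point): point between the tops of the four L-shaped corner guides on the plate's other (-z) face, 35 mm from the plate's centre (axes as the plate's). The guides are 30 mm high, within 60 mm of the centre in x and 36 mm in y; between them a 107 x 62 mm space, lengthwise in x, open in the middle of its long sides for the fingers
- stand: loose wooden stand (1.4 kg) that holds the plate on edge, handle up: base 210 x 90 x 20 mm, two slotted uprights 22 mm wide at x = +-82 mm, 89 mm high. Origin: centre of its underside. The slots run along x, 16 mm wide, floor 20 mm above the table, flared above 60 mm. In it the plate's x lies along the stand's x, its origin is 90 mm and its handle bar 205 mm above the table
- board: loose plywood carrier board 270 x 90 x 8 mm (1.5 kg) with an 18 mm high cleat at each end, carrying a pile of feeders and perhaps one more beside it. Origin: centre of its underside, x along its length
- feeder0: wooden feeder, a flat block 102 x 56 x 18 mm (0.1 kg) with two round recesses in its top. Origin: centre of the underside; x along its length, z up. At the bottom of the pile on the carrier board
- feeder1: wooden feeder, a flat block 102 x 56 x 18 mm (0.1 kg) with two round recesses in its top. Origin: centre of the underside; x along its length, z up. Second in the pile on the carrier board
- feeder2: wooden feeder, a flat block 102 x 56 x 18 mm (0.1 kg) with two round recesses in its top. Origin: centre of the underside; x along its length, z up. If there, third in the pile on the carrier board
- feeder3: wooden feeder, a flat block 102 x 56 x 18 mm (0.1 kg) with two round recesses in its top. Origin: centre of the underside; x along its length, z up. If there, on the carrier board beside the pile
- feeder4: wooden feeder, a flat block 102 x 56 x 18 mm (0.1 kg) with two round recesses in its top. Origin: centre of the underside; x along its length, z up. If there, on the plate of the scale
- mug: white mug 97 mm high, stands at the back left; leave it alone. Origin: underside
- canister: square clear canister with a brown lid, 113 mm high, stands behind the work; leave it alone. Origin: underside
- jar_a: clear lidded rearing jar, 102 mm across and 73 mm high, at the back; leave it alone. Origin: underside
- scale: small digital scale 200 x 150 mm, fixed; its weighing plate is 32 mm above the table. Origin: centre of its underside
There are look-alikes about, which are no part of the job. What is shaped like the feeder1 but red is not meant.

How it is judged:
By the outcome, as a careful person would: the job done as asked, in the order asked, and still so for the second after the job is handed in, with the robot touching nothing.
Of feeder2, feeder3, feeder4 only 1 to 3 are there at a start; the rules pass over those that are not, and their reading is None.
At some moment in a run one of stand, board may be knocked a few centimetres aside while the robot is not near it.
It also fails if it takes over 210 s, if anything falls off the work surface, if the arm or the gripper's body presses on something with over 40 N, if the wrist force passes 120 N, or if a joint passes its speed limit or range.

ROBOT

A 6-joint arm with a two-finger parallel gripper is mounted at the origin on a cart in front of the work surface, level with it; the furniture and walls round the work are solid. World frame = base frame: x ahead of the robot, y to its left, z up, the work surface at z = 0. Lengths are in mm, angles in degrees, forces in N, time in s.
With the tool pointing down it reaches from about 300 to 850 mm from the base axis. Payload 4.2 kg.
Tool frame: the origin (TCP) lies midway between the tips of the shut fingers; the grasp point (between the pads) lies 19 mm behind it (env.grip_point_offset is the distance from the TCP to the grasp point, in mm); z points along the fingers, x is the direction in which the jaws open and shut, and the axes are right-handed (so a half turn about z gives the same grasp; the last joint's range is limited). The gripper opens to 91 mm and grips with 3 to 60 N. Pads are 32 mm wide; open, the fingers measure 118 mm over their backs; the gripper's body (76 mm by 178 mm) begins 60 mm behind the grasp point.
Start: joints at [-75.344, 18.312, 89.639, -0, 72.044, -1.146], TCP at [156.585, -553.285, 213.976] pointing down, gripper open.
Joint ranges: [-177.97, 177.97], [-48.28, 115.42], [12.27, 149.76], [-77.06, 257.06], [2.81, 150.46], [-146.56, 146.56]. Speed limits (degrees/s): [147.25, 147.25, 180, 180, 180, 180].

INTERFACE

Orientations are given as [roll, pitch, yaw] about the fixed x, y, z axes, in that order (R = Rz(yaw) Ry(pitch) Rx(roll)).
In Python, from workcell import env gives the robot as it stands.
- The arm moves only by the shell command python3 -m pendant 'ROWS' [FORCE]. ROWS is JSON, a list of rows, each an object with "xyz": the shift along the tool's x, y, z in m, a list of three; "roll": the turn about the tool's z in degrees; "jaw": the closure, from 0 (fully open) to 1 (shut). A call has exactly 8 rows; each row is the pose to reach, as a shift and turn from the pose commanded when the call began, along the tool's axes at that moment; what a row does not reach only later rows make up. A row lasts 1/8 s, in which the tool goes at most 62.5 mm and 10.7 degrees, less where a joint would pass 70% of its speed; a pose out of reach is approached as far as the arm can. A call with a gripper value outside its range is refused whole. The fingers move at their own pace and stop on an object; FORCE is the grip in N (left out, the last holds). Time passes only in rows, so rows that repeat a pose let the fingers close, or fill a call up. It gives the time, the measured TCP pose, the force and the opening at its end, in the units of the state.
- env.state(): the state, without advancing time (a new reading comes with each control period).
- env.grab_frame(name): name is "side" or "top" or "wrist"; returns (picture, depth): 400x640x3 uint8, blue, green, red; 400x640 float32, mm along the optical axis (not along the pixel's ray), 0 where there is no reading.
- env.camera_params(name): a dict with "camera_matrix" (3x3 intrinsics, pixels), "cam_to_world" (4x4, takes a point from camera to world coordinates); the wrist camera has in their place "hand_eye" (4x4, takes a point from camera to tool coordinates, whose origin is the TCP and whose axes are the tool frame's). Camera axes: x right, y up, looking along -z (the intrinsics and any distortion apply to the point x, -y, -z); pixel columns grow to the right and rows downward; lengths in mm; the calibration is good to about 2 mm. A picture is of the moment at which its call begins: read the wrist's pose just before it. camera_params takes no time and is no camera call.
- env.job_done(): hands the job in, once; it reports no verdict.
The state is a dict: "time_s": time; "qpos": joint angles; "qvel": joint speeds; "effort": joint torques, N m; "ee_pos": TCP position; "ee_rot": TCP orientation; "force": force on the tool from outside, world axes, zero at the start; "torque": the same for the moment, N m; "gripper_width": finger opening in mm.
Only numpy, scipy, OpenCV 4.12 (cv2) and the standard library are available. Lean on these libraries where they do the work, as an engineer would, in place of code of your own. Each camera call takes 0.05 s, during which the arm holds its last target. There are 200 camera calls.

## Working session

There is one attempt and no reset: what is moved stays moved. The work goes in short steps, Python scripts to look and compute and a shell command to move; the robot and the scene stay as the last step left them, time stands still between calls to the robot, and variables do not carry over. Pictures are saved under pics/ and viewed, about 12 in all and at most 16, crops included, and the job is handed in when it is done.

```bash
ls; mkdir -p pics; cat > h.py <<'E'
import numpy as np,cv2
from scipy.spatial.transform import Rotation as R
from workcell import env
def toolT():
    s=env.state();T=np.eye(4);T[:3,:3]=R.from_euler('xyz',s['ee_rot'],degrees=True).as_matrix();T[:3,3]=s['ee_pos'];return T
def grab(n):
    T=toolT();im,d=env.grab_frame(n);p=env.camera_params(n)
    C=p['cam_to_world'] if n!='wrist' else T@np.array(p['hand_eye'])
    return im,d,np.array(p['camera_matrix']),np.array(C)
def cloud(d,K,C):
    v,u=np.mgrid[:d.shape[0],:d.shape[1]]
    P=np.stack([(u-K[0,2])/K[0,0]*d,-(v-K[1,2])/K[1,1]*d,-d],-1)
    W=P@C[:3,:3].T+C[:3,3];W[d==0]=np.nan;return W
E
python3 - <<'E'
from h import *
print(env.state());
for n in("top","side","wrist"):
    print(n,env.camera_params(n))
    im,d,K,C=grab(n);cv2.imwrite(f'pics/{n}0.png',im);np.savez(f'pics/{n}0.npz',im=im,d=d,K=K,C=C);print((d==0).mean())
E
```

```text
pics
{'time_s': 0.0, 'qpos': array([-7.53429592e+01,  1.83499575e+01,  8.97071284e+01, -1.48898606e-03,
        7.20423916e+01, -1.14587377e+00]), 'qvel': array([-0.09379312,  0.0509939 , -0.01726882, -0.07486021,  0.10847356,
        0.05246194]), 'effort': array([-2.27105964e-03, -4.12461734e+01, -2.31975228e+01,  7.23268348e-02,
        4.58121684e-02, -1.53361298e-04]), 'ee_pos': array([ 156.45428506, -552.77931805,  213.13225476]), 'ee_rot': array([-1.79999426e+02,  9.94859361e-02, -7.41966246e+01]), 'force': array([-0.19577762, -0.09335704,  0.43663206]), 'torque': array([-0.05474666, -0.08304252,  0.02538305]), 'gripper_width': 90.99874613770163}
top {'camera_matrix': array([[423.60621474,   0.        , 321.82789753],
       [  0.        , 423.60621474, 198.62254524],
       [  0.        ,   0.        ,   1.        ]]), 'cam_to_world': array([[ 1.72010388e-02,  9.78169247e-01, -2.07096712e-01,
         2.63953074e+02],
       [-9.99851944e-01,  1.69238963e-02, -3.10993440e-03,
        -6.65740040e+01],
       [ 4.62841072e-04,  2.07119544e-01,  9.78315532e-01,
         1.54477
[... 506 characters left out ...]
44039e-01,  3.52420835e-01,
         7.63246734e+02],
       [ 0.00000000e+00,  0.00000000e+00,  0.00000000e+00,
         1.00000000e+00]])}
0.0092265625
wrist {'camera_matrix': array([[349.78519838,   0.        , 317.38231172],
       [  0.        , 349.78519838, 195.61762536],
       [  0.        ,   0.        ,   1.        ]]), 'hand_eye': array([[ 9.99999535e-01, -2.54523633e-04,  9.29876671e-04,
        -2.04547826e-01],
       [-1.43695347e-05, -9.68348777e-01, -2.49600972e-01,
        -7.02884552e+01],
       [ 9.63974283e-04,  2.49600843e-01, -9.68348331e-01,
        -1.69797317e+02],
       [ 0.00000000e+00,  0.00000000e+00,  0.00000000e+00,
         1.00000000e+00]])}
0.00386328125
```

View pics/top0.png

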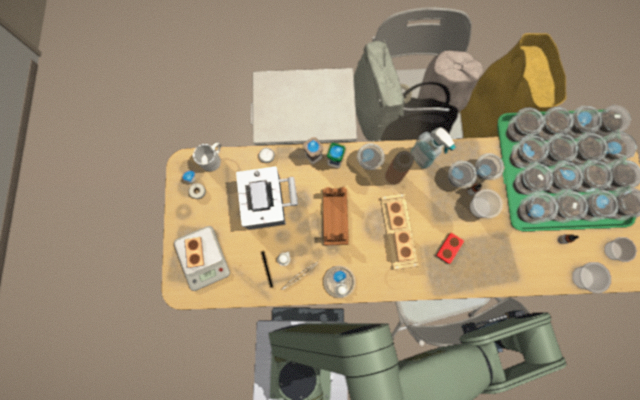

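View pics/side0.png

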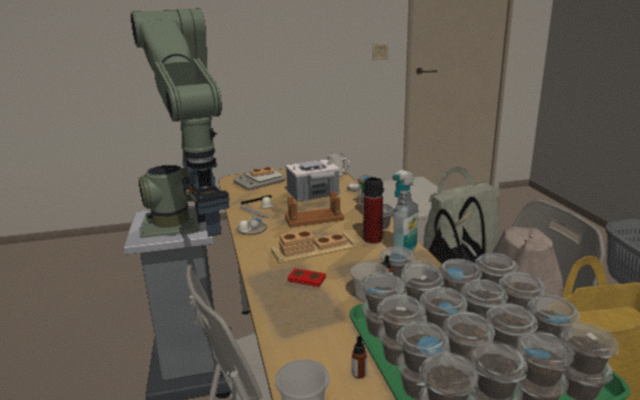

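The top view shows the plate on the dispenser at (260,197) with its handle on the right at (290,192). The stand is at (335,215), the board at (400,232) carries a pile and a single feeder, the scale with a feeder is at (197,252), and the red decoy is at (450,248). The side view shows a pile about 3 high at (297,243) with a single one at (330,240).

```bash
cat >> h.py <<'E'
def rect(W,m,name=''):
    P=W[m];P=P[~np.isnan(P[:,0])]
    (c,s,a)=cv2.minAreaRect(P[:,:2].astype(np.float32))
    if s[0]<s[1]: s=s[::-1];a+=90
    a=(a+90)%180-90
    print(name,len(P),'c',np.round(c,1),'size',np.round(s,1),'ang',round(a,1),'z',np.round(np.percentile(P[:,2],[5,50,95]),1))
def big(m,k=1):
    n,l,s,_=cv2.connectedComponentsWithStats(m.astype(np.uint8));o=np.argsort(-s[1:,4])+1
    return [l==i for i in o[:k]]
E
python3 - <<'E'
from h import *
f=np.load('pics/top0.npz');im,d,K,C=[f[k] for k in('im','d','K','C')]
W=cloud(d,K,C);v,u=np.mgrid[:400,:640];hsv=cv2.cvtColor(im,cv2.COLOR_BGR2HSV)
z=W[...,2]
box=lambda a,b,c,e:(u>=a)&(u<=b)&(v>=c)&(v<=e)
print('table z',np.nanmedian(z[box(300,320,225,235)]))
b=box(225,303,160,235)
rect(W,big(b&(z>113)&(z<127)&(hsv[...,1]<60))[0],'plate')
rect(W,big(box(284,303,160,235)&(z>95)&(z<150))[0],'handle')
rect(W,big(b&(z>132)&(z<150))[0],'platform')
b=box(315,352,180,250)
rect(W,b&(z>75)&(z<100),'stand tops');rect(W,b&(z>12)&(z<30),'stand base')
b=box(380,422,190,275)
rect(W,b&(z>5),'board all')
for m in big(b&(z>20)&(z<80),3): rect(W,m,'feed')
b=box(172,232,225,290)
rect(W,b&(z>20)&(z<42),'scale')
for m in big(b&(z>42),2): rect(W,m,'feed4')
np.set_printoptions(linewidth=250,suppress=True)
print(np.round(z[185:275:5,380:424:4]))
E
```

```text
table z -0.4477178358844185
plate 1519 c [578.3 127.6] size [196.8 191.4] ang -80.4 z [114.8 119.9 125.5]
handle 232 c [590.9  50.5] size [99.6 45.6] ang 6.3 z [115.5 124.5 130.5]
platform 231 c [572.9 155.6] size [89.9 49.6] ang 8.6 z [132.4 134.6 139.3]
stand tops 145 c [ 523.9 -112.1] size [185.1  66.3] ang 2.1 z [76.7 85.7 92.7]
stand base 1137 c [ 524.8 -111.5] size [208.9  90.1] ang 1.5 z [14.3 19.4 25.4]
board all 1767 c [ 472.  -354.1] size [313.9 156.2] ang -0.6 z [ 6.  22.7 64.4]
feed 547 c [ 417.  -351.5] size [105.8  58.8] ang 8.6 z [34.7 60.8 66.7]
feed 403 c [ 532.6 -332.5] size [101.   56.7] ang 11.2 z [21.1 26.1 31.2]
feed 6 c [ 350.6 -396.9] size [11.1  6.3] ang -61.9 z [20.3 20.5 23.1]
scale 1361 c [365.2 366.1] size [196.  148.2] ang 24.7 z [20.6 29.4 36.6]
feed4 465 c [382.6 386. ] size [102.7  58.4] ang 9.4 z [43.9 49.2 54.6]
[[ 2.  2.  2. -4. -3.  0. -8. -0. -4.  8. -2.]
 [-2. -2.  1.  5.  1.  1.  3. -1. -4.  3. -0.]
 [-7. -3. 14. 19. 19. 18. 14. -0.  3. -6.  0.]
 [-2.  6.  6.  7.  6. 22.  9. -5. -3. -4. -1.]
 [-2.  5. 19. 34. 21. 26.  2. -1.  2. -8. -4.]
 [-1.  8. 28. 25. 27. 26. 11.  0.  5.  1.  6.]
 [-3. 10. 13. 27. 23. 19. 24. -1.  0. -4. -4.]
 [-1.  5.  5. 24. 25. 27. 31.  9. -4. -3.  1.]
 [-0.  6.  8. 22. 26. 28. 31.  7. -6. -4. -8.]
 [-1. -5.  8. 16.  4.  4. 54. 56. -3.  2. -1.]
 [ 1.  1.  9. 26. 59. 62. 61. 68. -3. -0. -3.]
 [-3. -8.  9.  2. 56. 63. 62. 59. 12.  2. -0.]
 [-7.  5.  3. 11. 58. 62. 54. 65.  4.  1.  2.]
 [ 3. -3. -4. 12. 49. 66. 64. 59. 62. -4. -4.]
 [-3. -0.  4.  4. 38. 58. 59. 64. 60.  1. -4.]
 [ 3.  4. -4.  6. 10. 42. 40. 35. 12. 13. -4.]
 [ 1. -4. -2.  5. 17. 16. 18. 22. 16. 20.  2.]
 [ 2. -2. -2. -6.  1. -3.  2.  3. -0. -0.  5.]]
```

```bash
python3 - <<'E'
import cv2
im=cv2.imread('pics/top0.png')[140:300,160:440]
cv2.imwrite('pics/crop0.png',cv2.resize(im,None,fx=2.85,fy=2.85,interpolation=cv2.INTER_CUBIC))
E
```

```text
(no output)
```

View pics/crop0.png

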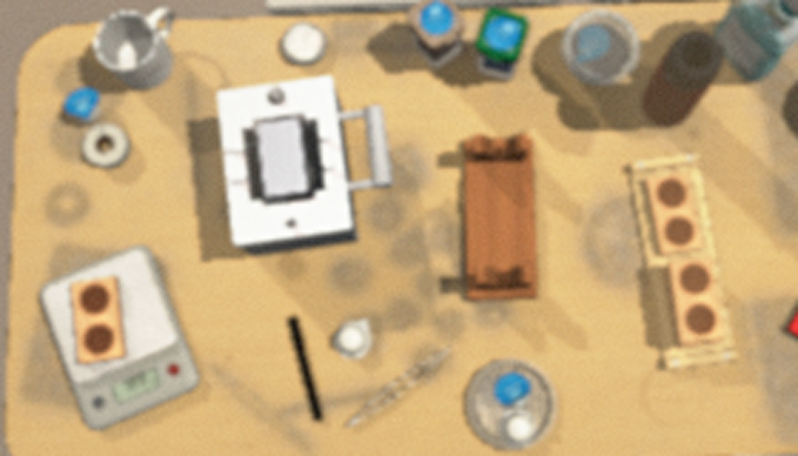

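```bash
cat >> h.py <<'E'
import sys
def goto(x,y,z,yaw):
    "shift (m) in tool axes and roll (deg) to world TCP target, tool down"
    T=toolT();d=T[:3,:3].T@(np.array([x,y,z])-T[:3,3])
    cy=env.state()['ee_rot'][2];r=-((yaw-cy+180)%360-180)
    print('to',[x,y,z,yaw],'shift',np.round(d/1000,4),'roll',round(r,1))
E
python3 -c "
from h import *
goto(560,100,360,-81.4)"
```

```text
to [560, 100, 360, -81.4] shift [-0.5186 -0.5661 -0.146 ] roll 7.2
```

```bash
python3 -m pendant '[{"xyz":[0,0,-0.06],"roll":0,"jaw":0},{"xyz":[0,0,-0.12],"roll":0,"jaw":0},{"xyz":[-0.04,-0.04,-0.146],"roll":2,"jaw":0},{"xyz":[-0.08,-0.08,-0.146],"roll":4,"jaw":0},{"xyz":[-0.12,-0.12,-0.146],"roll":7.2,"jaw":0},{"xyz":[-0.16,-0.16,-0.146],"roll":7.2,"jaw":0},{"xyz":[-0.2,-0.2,-0.146],"roll":7.2,"jaw":0},{"xyz":[-0.24,-0.24,-0.146],"roll":7.2,"jaw":0}]'
python3 -c "
from h import *
goto(560,100,360,-81.4)"
```

```text
time_s: 1.15
ee_pos: [322.6, -255.2, 359.8]
ee_rot: [-180.0, -0.0, -81.4]
force: [0.2, -1.1, 0.3]
gripper_width: 91.3
to [560, 100, 360, -81.4] shift [-3.159e-01 -2.877e-01 -1.000e-04] roll -0.0
```

```bash
python3 -m pendant '[{"xyz":[-0.045,-0.041,0],"roll":0,"jaw":0},{"xyz":[-0.09,-0.082,0],"roll":0,"jaw":0},{"xyz":[-0.135,-0.123,0],"roll":0,"jaw":0},{"xyz":[-0.18,-0.164,0],"roll":0,"jaw":0},{"xyz":[-0.225,-0.205,0],"roll":0,"jaw":0.2},{"xyz":[-0.27,-0.246,0],"roll":0,"jaw":0.4},{"xyz":[-0.316,-0.288,0],"roll":0,"jaw":0.5},{"xyz":[-0.316,-0.288,0],"roll":0,"jaw":0.5}]'
python3 - <<'E'
from h import *
im,d,K,C=grab('wrist');cv2.imwrite('pics/w1.png',im);np.savez('pics/w1.npz',im=im,d=d,K=K,C=C)
W=cloud(d,K,C);z=W[...,2];hsv=cv2.cvtColor(im,cv2.COLOR_BGR2HSV)
near=(abs(W[...,0]-573)<130)&(abs(W[...,1]-130)<160)
rect(W,big(near&(z>114)&(z<126)&(hsv[...,1]<60)&(W[...,1]>80))[0],'plate')
rect(W,big(near&(z>100)&(z<150)&(W[...,1]<57))[0],'bar')
rect(W,big(near&(z>134)&(z<150)&(abs(W[...,1]-155)<60))[0],'platform')
E
```

```text
time_s: 2.15
ee_pos: [561.0, 101.8, 357.8]
ee_rot: [179.8, 0.0, -81.1]
force: [0.3, -0.1, -0.4]
gripper_width: 54.4
plate 11562 c [574.5 148.1] size [190.3 151.7] ang 9.4 z [117.6 119.1 120.5]
bar 1902 c [591.7  45.7] size [99.3 36. ] ang 8.4 z [117.7 124.5 126.9]
platform 42 c [651.7 166.4] size [7.4 6.3] ang -35.2 z [134.2 134.9 136.4]
```

View pics/w1.png

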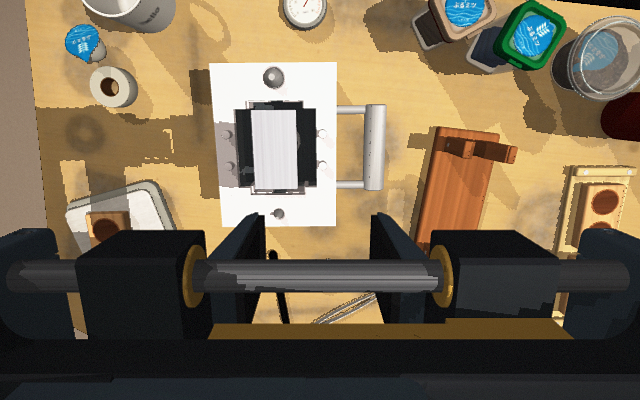

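The wrist view shows the big pin at (273,76), the small pin at (278,213), the platform inside the window at (275,150) and the handle bar at (375,147).

```bash
cat >> h.py <<'E'
def ray(u,v,z,K,C):
    q=C[:3,:3]@np.array([(u-K[0,2])/K[0,0],-(v-K[1,2])/K[1,1],-1]);o=C[:3,3];return o+q*(z-o[2])/q[2]
def load(n): f=np.load(f'pics/{n}.npz');return [f[k] for k in('im','d','K','C')]
E
python3 - <<'E'
from h import *
im,d,K,C=load('w1');W=cloud(d,K,C);z=W[...,2]
v,u=np.mgrid[:400,:640]
box=lambda a,b,c,e:(u>=a)&(u<=b)&(v>=c)&(v<=e)
a,b=ray(272.5,74,136,K,C),ray(278,211.5,136,K,C);print(a,b,np.linalg.norm(a-b),np.degrees(np.arctan2(*(a-b)[1::-1])))
for bx in((262,285,64,88),(270,286,204,220)):
    m=box(*bx)&(z>127);rect(W,m,'pin')
m=box(240,310,90,200);print(np.histogram(z[m],bins=range(0,150,6)))
rect(W,big(m&(z>122)&(W[...,2]<145))[0],'platform')
m=box(360,392,95,200)&(z>115);rect(W,big(m&(z>115))[0],'bar')
rect(W,big(box(200,345,55,235)&(z>116)&(z<122)&(im.min(-1)>150))[0],'plate')
E
```

```text
[654.20115099 165.33373827 136.        ] [503.7745273  140.31457653 136.        ] 152.4930410520154 9.44307164786106
pin 165 c [651.5 166.6] size [15.3 14.5] ang -82.0 z [127.4 131.4 135.6]
pin 32 c [497.3 140.5] size [6.9 4.7] ang 75.4 z [127.4 131.4 136. ]
(array([2023,   81,   83,   75,   58,   40,   48,    1,    6,   15,   14,
         12,    1,   11,   22,   36,   52,   89,  231, 1278,  181,  624,
       2874,    0]), array([  0,   6,  12,  18,  24,  30,  36,  42,  48,  54,  60,  66,  72,
        78,  84,  90,  96, 102, 108, 114, 120, 126, 132, 138, 144]))
platform 3498 c [574.2 153.8] size [89.2 50.2] ang 9.3 z [131.4 132.8 134. ]
bar 1886 c [592.3  42.2] size [99.2 29.8] ang 10.7 z [118.5 124.5 126.9]
plate 11323 c [574.5 148.3] size [190.1 151.7] ang 9.5 z [117.7 119.1 120.4]
```

```bash
python3 -c "
from h import *
print(env.state()['gripper_width'])
goto(592.8,40.8,160,-80.6)
goto(592.8,40.8,96,-80.6)"
```

```text
49.800537575254246
to [592.8, 40.8, 160, -80.6] shift [ 0.0633 -0.0241  0.1984] roll -0.6
to [592.8, 40.8, 96, -80.6] shift [ 0.0632 -0.0242  0.2624] roll -0.6
```

```bash
python3 -m pendant '[{"xyz":[0.03,-0.012,0.03],"roll":-0.6,"jaw":0.52},{"xyz":[0.063,-0.024,0.06],"roll":-0.6,"jaw":0.52},{"xyz":[0.063,-0.024,0.11],"roll":-0.6,"jaw":0.52},{"xyz":[0.063,-0.024,0.16],"roll":-0.6,"jaw":0.52},{"xyz":[0.063,-0.024,0.19],"roll":-0.6,"jaw":0.52},{"xyz":[0.063,-0.024,0.2],"roll":-0.6,"jaw":0.52},{"xyz":[0.063,-0.024,0.2],"roll":-0.6,"jaw":0.52},{"xyz":[0.063,-0.024,0.2],"roll":-0.6,"jaw":0.52}]'
python3 - <<'E'
from h import *
goto(592.8,40.8,96,-80.6)
im,d,K,C=grab('wrist');W=cloud(d,K,C);z=W[...,2]
m=(abs(W[...,0]-593)<50)&(abs(W[...,1]-41)<26)&(z>105)&(z<135)
rect(W,m,'bar');T=np.linalg.inv(toolT());P=W[m]@T[:3,:3].T+T[:3,3];print(np.percentile(P[:,0],[1,10,50,90,99]),np.percentile(P[:,1],[1,99]))
E
```

```text
time_s: 3.2
ee_pos: [593.8, 39.6, 161.8]
ee_rot: [-179.8, -0.0, -80.8]
force: [-0.2, -0.6, -0.4]
gripper_width: 44.0
to [592.8, 40.8, 96, -80.6] shift [-0.0014  0.001   0.0658] roll -0.2
bar 4752 c [592.7  44.1] size [98.9 32.3] ang 9.7 z [118.6 124.7 126.8]
[-18.92874588 -11.21622014  -1.17360679   8.56489914  11.03626478] [-48.81418116  47.90599902]
```

```bash
python3 -m pendant '[{"xyz":[-0.0005,0.001,0.03],"roll":0,"jaw":0.52},{"xyz":[-0.0005,0.001,0.055],"roll":0,"jaw":0.52},{"xyz":[-0.0005,0.001,0.066],"roll":0,"jaw":0.52},{"xyz":[-0.0005,0.001,0.066],"roll":0,"jaw":0.9},{"xyz":[-0.0005,0.001,0.066],"roll":0,"jaw":1},{"xyz":[-0.0005,0.001,0.066],"roll":0,"jaw":1},{"xyz":[-0.0005,0.001,0.066],"roll":0,"jaw":1},{"xyz":[-0.0005,0.001,0.066],"roll":0,"jaw":1}]' 50
python3 -m pendant '[{"xyz":[0,0,-0.003],"roll":0,"jaw":1},{"xyz":[0,0,-0.006],"roll":0,"jaw":1},{"xyz":[0,0,-0.011],"roll":0,"jaw":1},{"xyz":[0,0,-0.016],"roll":0,"jaw":1},{"xyz":[0,0,-0.022],"roll":0,"jaw":1},{"xyz":[0,0,-0.03],"roll":0,"jaw":1},{"xyz":[0,0,-0.038],"roll":0,"jaw":1},{"xyz":[0,0,-0.046],"roll":0,"jaw":1}]' 50
python3 - <<'E'
from h import *
print(env.state()['torque'])
im,d,K,C=grab('side');cv2.imwrite('pics/s2.png',im);cv2.imwrite('pics/s2c.png',cv2.resize(im[110:260,200:440],None,fx=3,fy=3))
E
```

```text
time_s: 4.25
ee_pos: [592.7, 40.1, 95.1]
ee_rot: [-179.9, -0.0, -80.8]
force: [1.1, -0.3, 5.6]
gripper_width: 23.6
time_s: 5.25
ee_pos: [591.8, 40.2, 140.6]
ee_rot: [-180.0, -0.0, -80.8]
force: [0.1, 0.1, -2.4]
gripper_width: 23.5
[-0.15746315  0.03477338  0.05572381]
```

View pics/s2c.png

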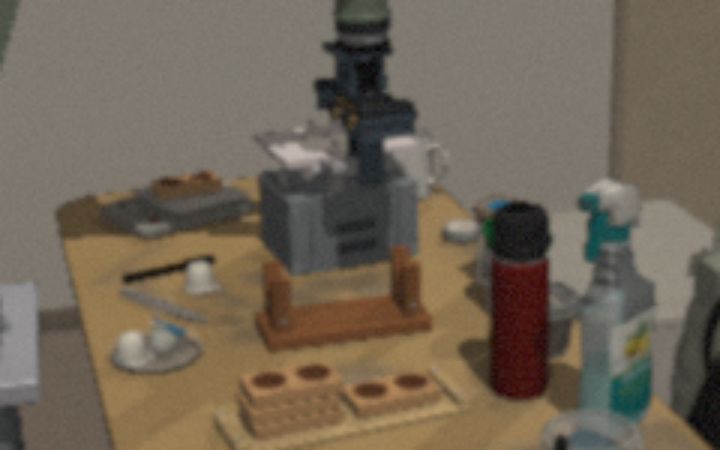

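The plate is lifted level, held firmly clear of the pins. The side view also confirms a pile of 3 plus one on the board.

```bash
python3 -m pendant '[{"xyz":[0,0,-0.02],"roll":0,"jaw":1},{"xyz":[0,0,-0.055],"roll":0,"jaw":1},{"xyz":[0,0,-0.09],"roll":0,"jaw":1},{"xyz":[0,0,-0.125],"roll":0,"jaw":1},{"xyz":[0,0,-0.16],"roll":0,"jaw":1},{"xyz":[0,0,-0.19],"roll":0,"jaw":1},{"xyz":[0,0,-0.205],"roll":0,"jaw":1},{"xyz":[0,0,-0.21],"roll":0,"jaw":1}]' 50
python3 -m pendant '[{"xyz":[0,0,0],"roll":0,"jaw":1},{"xyz":[0,0,0],"roll":0,"jaw":1},{"xyz":[0,0,0],"roll":0,"jaw":1},{"xyz":[0,0,0],"roll":0,"jaw":1},{"xyz":[0,0,0],"roll":0,"jaw":1},{"xyz":[0,0,0],"roll":0,"jaw":1},{"xyz":[0,0,0],"roll":0,"jaw":1},{"xyz":[0,0,0],"roll":0,"jaw":1}]' 12
python3 - <<'E'
from h import *
print(env.state()['torque'])
E
```

```text
time_s: 6.3
ee_pos: [591.8, 40.1, 350.3]
ee_rot: [-180.0, -0.0, -80.8]
force: [0.6, 0.6, -3.8]
gripper_width: 23.4
time_s: 7.3
ee_pos: [591.7, 40.2, 349.9]
ee_rot: [-180.0, -0.0, -80.8]
force: [0.8, -0.1, -1.9]
gripper_width: 23.4
[-0.15006103 -0.03400849  0.01355866]
```

```bash
python3 -m pendant '[{"xyz":[0,0,0],"roll":0,"jaw":1},{"xyz":[0,0,0],"roll":0,"jaw":1},{"xyz":[0,0,0],"roll":0,"jaw":1},{"xyz":[0,0,0],"roll":0,"jaw":1},{"xyz":[0,0,0],"roll":0,"jaw":1},{"xyz":[0,0,0],"roll":0,"jaw":1},{"xyz":[0,0,0],"roll":0,"jaw":1},{"xyz":[0,0,0],"roll":0,"jaw":1}]' 7
python3 - <<'E'
from h import *
print(env.state()['torque'])
im,d,K,C=grab('wrist');cv2.imwrite('pics/w3.png',im)
W=cloud(d,K,C);m=(W[...,2]>150)&(abs(W[...,0]-590)<110)&(abs(W[...,1]-120)<150)&(d>190)
P=W[m];print(len(P),np.percentile(P,[2,50,98],axis=0))
E
```

```text
time_s: 8.3
ee_pos: [591.7, 40.2, 349.9]
ee_rot: [-180.0, -0.0, -80.8]
force: [-0.6, -0.5, -2.4]
gripper_width: 23.9
[-0.1099646  -0.01750314 -0.04672722]
1328 [[514.57508405 132.1030344  329.80846742]
 [518.05673364 159.60825472 339.08613295]
 [523.04778452 177.51333743 352.57495794]]
```

```bash
python3 -m pendant '[{"xyz":[0,0,0],"roll":0,"jaw":1},{"xyz":[0,0,0],"roll":0,"jaw":1},{"xyz":[0,0,0],"roll":0,"jaw":1},{"xyz":[0,0,0],"roll":0,"jaw":1},{"xyz":[0,0,0],"roll":0,"jaw":1},{"xyz":[0,0,0],"roll":0,"jaw":1},{"xyz":[0,0,0],"roll":0,"jaw":1},{"xyz":[0,0,0],"roll":0,"jaw":1}]' 5
python3 - <<'E'
from h import *
print(env.state()['torque'])
im,d,K,C=grab('side');cv2.imwrite('pics/s3.png',im);cv2.imwrite('pics/s3c.png',cv2.resize(im[50:250,240:440],None,fx=2.5,fy=2.5))
E
```

```text
time_s: 9.35
ee_pos: [591.8, 40.2, 350.3]
ee_rot: [-180.0, -0.0, -80.8]
force: [0.2, 0.0, -0.0]
gripper_width: 0.5
[0.00271237 0.01846366 0.00254431]
```

View pics/s3c.png

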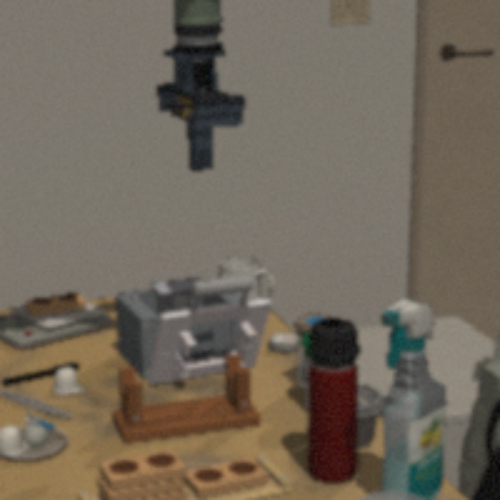

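The plate slipped out and now leans against the dispenser's near side, so I need a better look.

```bash
python3 - <<'E'
from h import *
for n in('wrist','top'):
    im,d,K,C=grab(n);cv2.imwrite(f'pics/{n}4.png',im);np.savez(f'pics/{n}4.npz',im=im,d=d,K=K,C=C)
    if n=='wrist': a=im
    else: b=cv2.resize(im[140:260,220:380],(640,480),interpolation=cv2.INTER_CUBIC)
cv2.imwrite('pics/c4.png',cv2.resize(np.vstack([a[:260],b[:, :]]),None,fx=.8,fy=.8))
E
```

```text
(no output)
```

View pics/c4.png

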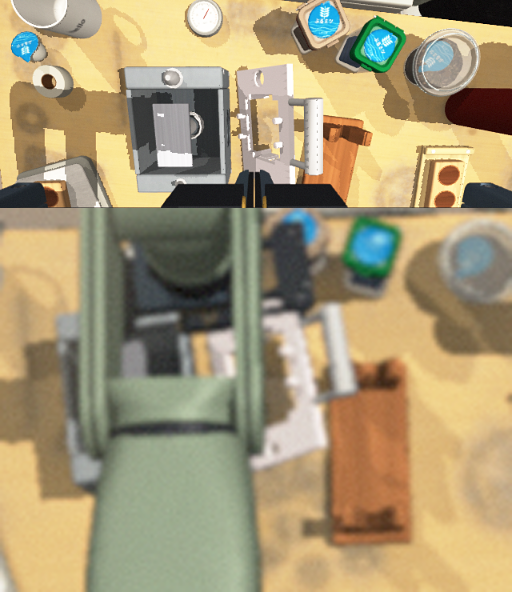

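```bash
python3 - <<'E'
from h import *
im,d,K,C=load('wrist4');W=cloud(d,K,C);hsv=cv2.cvtColor(im,cv2.COLOR_BGR2HSV)
v,u=np.mgrid[:400,:640];s=1.25
b=(u>290)&(u<370)&(v>80)&(v<235)&(hsv[...,1]<40)&(hsv[...,2]>130)
P=W[b];P=P[P[:,2]>5]
c=np.median(P,0);Q=P[np.abs(P-c).max(1)<120]
for _ in range(3):
    c=Q.mean(0);n=np.linalg.svd(Q-c,full_matrices=False)[2][2];Q=P[np.abs((P-c)@n)<4]
n*=np.sign(n[2]);print('normal',n,'c',c,len(Q),'tilt',np.degrees(np.arccos(n[2])))
ax=np.cross([0,0,1],n);ax/=np.linalg.norm(ax);print('horizontal axis',ax,np.degrees(np.arctan2(ax[1],ax[0])))
up=np.cross(n,ax);print('up',up)
q=(Q-c);print('along axis',np.percentile(q@ax,[1,99]),'up',np.percentile(q@up,[1,99]))
print('low',c+up*np.percentile(q@up,1),'high',c+up*np.percentile(q@up,99))
h=(u>372)&(u<405)&(v>115)&(v<220);P=W[h];
P=P[P[:,2]>60];
rect(W,big(h&(W[...,2]>60))[0],'bar');print(np.percentile(P,[2,50,98],axis=0))
for v0 in (130,150,170,190,205): print(v0,[(uu,np.round(W[v0,uu]).tolist()) for uu in (378,384,390,396,402)])
E
```

```text
normal [-0.1863975  0.8220798  0.537997 ] c [610.3959929   23.22482778  77.53193232] 5487 tilt 57.452610080076205
horizontal axis [-0.97524523 -0.22112606  0.        ] -167.22481931308056
up [ 0.11896516 -0.52467901  0.84294675]
along axis [-79.19766931  97.02620996] up [-83.68654741  59.80207072]
low [600.44020948  67.13340276   6.98862905] high [617.51035574  -8.15206358 127.94189357]
bar 2402 c [607.7 -31.8] size [100.  28.] ang 12.6 z [147.9 168.6 171.2]
[[561.67634827 -51.35334433 141.76769326]
 [611.24951341 -32.39222124 168.62643981]
 [655.764167   -13.709498   171.622403  ]]
130 [(378, [647.0, -15.0, 149.0]), (384, [648.0, -17.0, 166.0]), (390, [649.0, -23.0, 169.0]), (396, [650.0, -28.0, 172.0]), (402, [651.0, -34.0, 169.0])]
150 [(378, [612.0, -47.0, -1.0]), (384, [629.0, -21.0, 167.0]), (390, [nan, nan, nan]), (396, [631.0, -32.0, 171.0]), (402, [632.0, -39.0, 167.0])]
170 [(378, [583.0, -53.0, -0.0]), (384, [609.0, -26.0, 166.0]), (390, [610.0, -31.0, 169.0]), (396, [611.0, -37.0, 171.0]), (402, [612.0, -44.0, 167.0])]
190 [(378, [552.0, -60.0, -2.0]), (384, [588.0, -30.0, 165.0]), (390, [590.0, -35.0, 169.0]), (396, [591.0, -41.0, 171.0]), (402, [591.0, -48.0, 167.0])]
205 [(378, [566.0, -32.0, 145.0]), (384, [572.0, -33.0, 166.0]), (390, [574.0, -39.0, 168.0]), (396, [575.0, -45.0, 171.0]), (402, [575.0, -52.0, 166.0])]
```

The plate stands with its bottom edge on the table, leaning about 57° against the stand. Its bar centre is near (610,-36.5,159.5), with the bar axis at about 12.7°. I can use this: hold the bar loosely, swing the plate through vertical while it rests on the table, and only grip it hard at a facet.

```bash
python3 -c "
from h import *
goto(610,-36.5,210,-77.3)
goto(610,-36.5,140,-77.3)"
```

```text
to [610, -36.5, 210, -77.3] shift [ 0.0786 -0.0057  0.1401] roll -3.5
to [610, -36.5, 140, -77.3] shift [ 0.0786 -0.0056  0.2101] roll -3.5
```

```bash
python3 -m pendant '[{"xyz":[0.04,-0.003,0.02],"roll":-3.5,"jaw":0.5},{"xyz":[0.0786,-0.0057,0.05],"roll":-3.5,"jaw":0.5},{"xyz":[0.0786,-0.0057,0.09],"roll":-3.5,"jaw":0.5},{"xyz":[0.0786,-0.0057,0.12],"roll":-3.5,"jaw":0.5},{"xyz":[0.0786,-0.0057,0.12],"roll":-3.5,"jaw":0.5},{"xyz":[0.0786,-0.0057,0.12],"roll":-3.5,"jaw":0.5},{"xyz":[0.0786,-0.0057,0.12],"roll":-3.5,"jaw":0.5},{"xyz":[0.0786,-0.0057,0.12],"roll":-3.5,"jaw":0.5}]' 30
python3 - <<'E'
from h import *
im,d,K,C=grab('wrist');W=cloud(d,K,C);z=W[...,2]
m=(abs(W[...,0]-610)<60)&(abs(W[...,1]+36)<30)&(z>154)&(z<185)
m=big(m)[0];T=np.linalg.inv(toolT());P=W[m]@T[:3,:3].T+T[:3,3];print(env.state()['gripper_width'],np.percentile(P,[1,10,50,90,99],axis=0));rect(W,m)
goto(610,-36.5,140,-77.3)
E
```

```text
time_s: 10.5
ee_pos: [610.4, -36.4, 231.2]
ee_rot: [-179.9, -0.0, -77.3]
force: [-0.4, -0.8, -0.0]
gripper_width: 45.5Traceback (most recent call last):
  File "<stdin>", line 4, in <module>
IndexError: list index out of range
```

```bash
python3 - <<'E'
from h import *
im,d,K,C=grab('wrist');cv2.imwrite('pics/w5.png',im[:, 100:])
T=np.linalg.inv(toolT());W=cloud(d,K,C);P=W@T[:3,:3].T+T[:3,3]
m=(abs(P[...,0])<40)&(abs(P[...,1])<70)&(W[...,2]>60)&(P[...,2]>15)
rect(W,m);print(np.nanpercentile(P[m],[1,25,50,75,99],axis=0),np.nanpercentile(W[m],[1,25,50,75,99],axis=0))
E
```

```text
3290 c [615.2 -61.1] size [143.3  41.3] ang 5.8 z [60.4 63.1 74.4]
[[  3.1656213  -69.07028741 143.5437515 ]
 [ 14.85016929 -36.35441542 165.9518763 ]
 [ 21.26961932   0.91263617 167.51613057]
 [ 27.7939462   33.9272209  168.9742809 ]
 [ 39.47007615  68.01699033 170.56717726]] [[546.48673503 -82.63663595  60.06752921]
 [580.6305886  -62.6291834   61.65891692]
 [613.96112327 -56.43236912  63.13905403]
 [651.42155219 -50.40038081  64.68689469]
 [683.97140849 -39.97655747  87.08287226]]
```

View pics/w5.png

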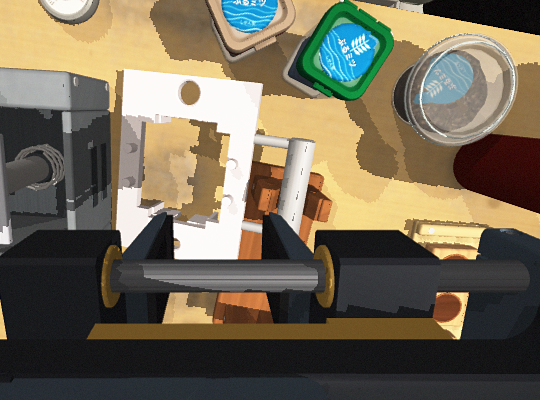

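The plate settled further after that look and now lies flatter, with the handle over the stand's base. I'll re-measure it.

```bash
cat >> h.py <<'E'
def plane(P,tol=3):
    c=np.median(P,0);Q=P
    for t in (20,10,tol,tol):
        c=Q.mean(0);n=np.linalg.svd(Q-c,full_matrices=False)[2][2];Q=P[np.abs((P-c)@n)<t]
    n*=np.sign(n[2]);return c,n,Q
E
python3 - <<'E'
from h import *
im,d,K,C=grab('wrist');W=cloud(d,K,C);hsv=cv2.cvtColor(im,cv2.COLOR_BGR2HSV)
np.savez('pics/w6.npz',im=im,d=d,K=K,C=C)
v,u=np.mgrid[:400,:640]
m=(u>212)&(u<365)&(v>60)&(v<262)&(hsv[...,1]<40)&(hsv[...,2]>170)&(d>220)
c,n,Q=plane(W[m&~np.isnan(W[...,2])]);print(c,n,len(Q),'tilt',np.degrees(np.arccos(n[2])))
up=np.array([0,0,1])-n*n[2];up/=np.linalg.norm(up);ax=np.cross(up,n);q=Q-c
print('up',up,'ax',ax,np.percentile(q@up,[0,1,99,100]),np.percentile(q@ax,[0,1,99,100]))
uv=np.stack([q@up,q@ax],1).astype(np.float32);print(cv2.minAreaRect(uv))
m=(u>382)&(u<418)&(v>130)&(v<262)
P=W[m];c2=np.nanmedian(P,0);rect(W,m&(W[...,2]>c2[2]-20)&(W[...,2]<c2[2]+20),'bar')
for v0 in (142,160,180,200,220): print(v0,[(uu,np.round(W[v0,uu]).tolist()) for uu in (386,390,394,398,402,406)])
E
```

```text
[625.63116298  -8.55669583  50.3006116 ] [-0.02520307  0.25777077  0.96587734] 11872 tilt 15.010729810314619
up [ 0.09398874 -0.96129348  0.25899993] ax [-0.9952542  -0.09730919  0.        ] [-84.1196669  -81.42224623  65.34289956  78.24510951] [-76.76484653 -75.68409612 107.7686558  113.68287484]
((-2.8201980590820312, 18.355072021484375), (190.12164306640625, 161.4075927734375), 89.55453491210938)
bar 2527 c [ 623.  -115.3] size [94.1 36.5] ang 13.9 z [72.9 82.4 85.3]
142 [(386, [661.0, -90.0, 73.0]), (390, [662.0, -93.0, 75.0]), (394, [663.0, -96.0, 80.0]), (398, [664.0, -99.0, 82.0]), (402, [664.0, -102.0, 83.0]), (406, [665.0, -105.0, 85.0])]
160 [(386, [645.0, -94.0, 74.0]), (390, [646.0, -97.0, 79.0]), (394, [647.0, -100.0, 81.0]), (398, [648.0, -103.0, 82.0]), (402, [649.0, -106.0, 86.0]), (406, [650.0, -110.0, 84.0])]
180 [(386, [627.0, -99.0, 78.0]), (390, [628.0, -101.0, 83.0]), (394, [629.0, -105.0, 83.0]), (398, [630.0, -108.0, 85.0]), (402, [631.0, -112.0, 83.0]), (406, [631.0, -116.0, 81.0])]
200 [(386, [609.0, -103.0, 82.0]), (390, [610.0, -106.0, 84.0]), (394, [611.0, -109.0, 86.0]), (398, [612.0, -113.0, 85.0]), (402, [612.0, -118.0, 81.0]), (406, [611.0, -125.0, 71.0])]
220 [(386, [590.0, -108.0, 82.0]), (390, [591.0, -111.0, 84.0]), (394, [592.0, -115.0, 85.0]), (398, [592.0, -119.0, 81.0]), (402, [576.0, -143.0, 20.0]), (406, [577.0, -148.0, 19.0])]
```

```bash
python3 - <<'E'
from h import *
im,d,K,C=load('w6');W=cloud(d,K,C);hsv=cv2.cvtColor(im,cv2.COLOR_BGR2HSV);z=W[...,2]
br=(hsv[...,1]>110)&(hsv[...,0]<14)&(abs(W[...,0]-600)<90)&(abs(W[...,1]+100)<70)
for m in big(br&(z>60),3): rect(W,m,'prong'); print(np.percentile(W[m],[2,50,98],axis=0))
rect(W,br&(z>12)&(z<28),'base')
im,d,K,C=grab('side');np.savez('pics/s6.npz',im=im,d=d,K=K,C=C)
a=cv2.resize(im[130:250,260:400],None,fx=4,fy=4,interpolation=cv2.INTER_CUBIC)
cv2.imwrite('pics/s6.png',a)
E
```

```text
prong 662 c [ 607.9 -133.6] size [22.2 20. ] ang 2.6 z [69.6 84.9 88.5]
[[ 597.77541889 -142.67321799   64.34705626]
 [ 609.74314087 -131.86263856   84.88856672]
 [ 618.99675776 -124.33853852   88.9132662 ]]
prong 617 c [616.8 -82.6] size [50.7 27.6] ang 25.6 z [64.4 85.9 88.7]
[[596.23888319 -98.20243794  61.82474695]
 [608.4131548  -83.50649771  85.89536563]
 [617.45719597 -76.24190699  89.13693328]]
prong 26 c [627.3 -48.9] size [45.4  5.1] ang 36.3 z [229.5 321.  321.9]
[[607.784433   -60.24841206 229.32554695]
 [644.45121656 -36.5834499  320.98955272]
 [645.38224505 -33.96330803 322.19426927]]
base 1945 c [ 575.3 -117.1] size [115.4  82.2] ang 5.8 z [17.3 18.9 20.4]
```

View pics/s6.png

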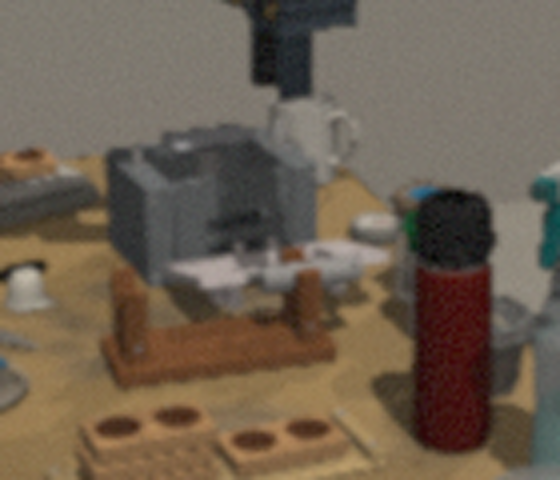

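The bar has come to rest in the flare of the stand's far upright. The prongs are at x 597–618 and the bar centre is at x≈617, so I'll slide the plate about 18 mm in +x to free a length of bar for the pads.

```bash
python3 -c "
from h import *
goto(468,-52,231,-84)
goto(468,-52,38,-84)
goto(512,-49,38,-84)"
```

```text
to [468, -52, 231, -84] shift [-0.0161  0.142  -0.0008] roll 6.7
to [468, -52, 38, -84] shift [-0.0162  0.1421  0.1922] roll 6.7
to [512, -49, 38, -84] shift [-0.0094  0.0985  0.1922] roll 6.7
```

```bash
python3 -m pendant '[{"xyz":[-0.005,0.05,0],"roll":3,"jaw":1},{"xyz":[-0.01,0.1,0],"roll":6.7,"jaw":1},{"xyz":[-0.016,0.142,0],"roll":6.7,"jaw":1},{"xyz":[-0.016,0.142,0.04],"roll":6.7,"jaw":1},{"xyz":[-0.016,0.142,0.09],"roll":6.7,"jaw":1},{"xyz":[-0.016,0.142,0.14],"roll":6.7,"jaw":1},{"xyz":[-0.016,0.142,0.18],"roll":6.7,"jaw":1},{"xyz":[-0.016,0.142,0.193],"roll":6.7,"jaw":1}]' 30
python3 -m pendant '[{"xyz":[0,-0.012,0],"roll":0,"jaw":1},{"xyz":[0,-0.022,0],"roll":0,"jaw":1},{"xyz":[0,-0.028,0],"roll":0,"jaw":1},{"xyz":[0,-0.034,0],"roll":0,"jaw":1},{"xyz":[0,-0.039,0],"roll":0,"jaw":1},{"xyz":[0,-0.044,0],"roll":0,"jaw":1},{"xyz":[0,-0.044,0],"roll":0,"jaw":1},{"xyz":[0,-0.044,0],"roll":0,"jaw":1}]'
python3 -m pendant '[{"xyz":[0,0.01,0],"roll":0,"jaw":1},{"xyz":[0,0.012,-0.05],"roll":0,"jaw":1},{"xyz":[0.01,0,-0.1],"roll":0,"jaw":0.8},{"xyz":[0.02,-0.03,-0.16],"roll":-4,"jaw":0.5},{"xyz":[0.03,-0.07,-0.193],"roll":-7,"jaw":0.5},{"xyz":[0.03,-0.09,-0.193],"roll":-7,"jaw":0.5},{"xyz":[0.03,-0.09,-0.193],"roll":-7,"jaw":0.5},{"xyz":[0.03,-0.09,-0.193],"roll":-7,"jaw":0.5}]'
cat > meas.py <<'E'
from h import *
im,d,K,C=grab('wrist');np.savez('pics/w7.npz',im=im,d=d,K=K,C=C)
W=cloud(d,K,C);hsv=cv2.cvtColor(im,cv2.COLOR_BGR2HSV);z=W[...,2];X=W[...,0];Y=W[...,1]
m=(hsv[...,1]<40)&(hsv[...,2]>170)&(abs(X-620)<125)&(Y>-80)&(Y<75)&(z>12)&(z<75)
c,n,Q=plane(W[big(m)[0]]);print(c,n,len(Q),'tilt',np.degrees(np.arccos(n[2])))
up=np.array([0,0,1])-n*n[2];up/=np.linalg.norm(up);ax=np.cross(up,n);q=Q-c
uv=np.stack([q@up,q@ax],1).astype(np.float32);r=cv2.minAreaRect(uv);print(r)
lo=np.percentile(uv[:,0],.5);a0=(uv[:,1].min()+uv[:,1].max())/2
o=c+ax*a0+up*(lo+70)-5*n;print('origin',o,'ax ang',np.degrees(np.arctan2(-ax[1],-ax[0])),'bar pred',o+115*up)
br=(hsv[...,1]>110)&(hsv[...,0]<14)&(abs(X-610)<90)&(abs(Y+105)<60)
for m in big(br&(z>75)&(z<95),2): rect(W,m,'prong')
m=(hsv[...,1]<40)&(abs(X-625)<70)&(abs(Y+110)<22)&(z>70)&(z<95);m=big(m)[0]
B=W[m];k=B[:,2]>np.percentile(B[:,2],60);p=np.polyfit(B[k,0],B[k,1],1);print('bar ridge at x',np.percentile(B[:,0],[1,99]),'ang',np.degrees(np.arctan(p[0])),'y at 640',np.polyval(p,640),'z',np.percentile(B[:,2],95))
E
python3 meas.py
```

```text
time_s: 11.7
ee_pos: [466.5, -51.9, 35.2]
ee_rot: [179.8, 0.0, -84.0]
force: [0.5, 0.4, -0.3]
gripper_width: 0.6
time_s: 12.7
ee_pos: [512.4, -47.7, 37.0]
ee_rot: [-179.9, -0.0, -84.0]
force: [-0.2, -0.5, 0.3]
gripper_width: 0.4
time_s: 13.7
ee_pos: [602.8, -68.0, 229.1]
ee_rot: [179.9, 0.0, -77.0]
force: [0.3, -0.1, -0.5]
gripper_width: 45.5
[636.50794309  -7.23248532  49.94782852] [-0.01907223  0.25548855  0.96662395] 13211 tilt 14.844668603885044
((-2.3008804321289062, 14.3785400390625), (190.4299774169922, 160.7138214111328), 89.69969940185547)
origin [621.45885913   0.85214714  42.34140548] ax ang 4.269214612120279 bar pred [ 629.73406491 -110.00116344   71.80433987]
prong 530 c [ 608.  -134.6] size [21.9 18.5] ang 3.4 z [76.5 86.4 88.6]
prong 486 c [606.3 -85.8] size [22.2 19. ] ang 0.5 z [76.4 86.9 88.7]
bar ridge at x [582.70047552 678.81675521] ang 4.541403608120453 y at 640 -107.38077208493212 z 84.5599392003342
```

```bash
python3 -c "
from h import *
goto(643,-108.5,140,-85.6)
goto(643,-108.5,54,-85.6)"
```

```text
to [643, -108.5, 140, -85.6] shift [ 0.0486 -0.0303  0.0891] roll 8.6
to [643, -108.5, 54, -85.6] shift [ 0.0487 -0.0305  0.1751] roll 8.6
```

```bash
python3 -m pendant '[{"xyz":[0.02,-0.015,0.02],"roll":4,"jaw":0.5},{"xyz":[0.0486,-0.0305,0.05],"roll":8.6,"jaw":0.5},{"xyz":[0.0486,-0.0305,0.08],"roll":8.6,"jaw":0.5},{"xyz":[0.0486,-0.0305,0.11],"roll":8.6,"jaw":0.5},{"xyz":[0.0486,-0.0305,0.14],"roll":8.6,"jaw":0.5},{"xyz":[0.0486,-0.0305,0.16],"roll":8.6,"jaw":0.5},{"xyz":[0.0486,-0.0305,0.175],"roll":8.6,"jaw":0.5},{"xyz":[0.0486,-0.0305,0.175],"roll":8.6,"jaw":0.5}]' 8
python3 -m pendant '[{"xyz":[0,0,0],"roll":0,"jaw":0.7},{"xyz":[0,0,0],"roll":0,"jaw":0.8},{"xyz":[0,0,0],"roll":0,"jaw":1},{"xyz":[0,0,0],"roll":0,"jaw":1},{"xyz":[0,0,0],"roll":0,"jaw":1},{"xyz":[0,0,0],"roll":0,"jaw":1},{"xyz":[0,0,0],"roll":0,"jaw":1},{"xyz":[0,0,0],"roll":0,"jaw":1}]' 8
python3 -m pendant '[{"xyz":[0,0,-0.004],"roll":0,"jaw":1},{"xyz":[0,0,-0.01],"roll":0,"jaw":1},{"xyz":[0,0,-0.016],"roll":0,"jaw":1},{"xyz":[0,0,-0.024],"roll":0,"jaw":1},{"xyz":[0,0,-0.032],"roll":0,"jaw":1},{"xyz":[0,0,-0.04],"roll":0,"jaw":1},{"xyz":[0,0,-0.045],"roll":0,"jaw":1},{"xyz":[0,0,-0.045],"roll":0,"jaw":1}]'
python3 - <<'E'
from h import *
print(env.state()['torque'])
im,d,K,C=grab('wrist');cv2.imwrite('pics/w8.png',im);W=cloud(d,K,C);hsv=cv2.cvtColor(im,cv2.COLOR_BGR2HSV)
m=(hsv[...,1]<40)&(hsv[...,2]>140)&(abs(W[...,0]-620)<125)&(W[...,1]>-85)&(W[...,1]<85)&(W[...,2]>5)&(W[...,2]<150)
c,n,Q=plane(W[big(m)[0]]);print(c,n,len(Q),'tilt',np.degrees(np.arccos(n[2])),np.percentile(Q,[1,99],axis=0))
E
```

```text
time_s: 14.75
ee_pos: [643.7, -108.4, 53.9]
ee_rot: [179.9, 0.0, -85.6]
force: [0.9, 1.2, 0.6]
gripper_width: 45.7
time_s: 15.75
ee_pos: [645.5, -108.5, 55.4]
ee_rot: [-179.9, -0.0, -85.6]
force: [0.6, 0.3, 4.3]
gripper_width: 25.3
time_s: 16.75
ee_pos: [645.2, -108.5, 100.5]
ee_rot: [-179.9, -0.0, -85.6]
force: [0.1, -0.8, -2.2]
gripper_width: 25.2
[-0.12840748 -0.04178043 -0.04233552]
[689.90349468  -2.42633163  93.55951491] [-0.01769819  0.2598781   0.96547923] 21767 tilt 15.098548301183007 [[642.96883954 -60.43537736  73.13938447]
 [719.06630549  71.20290415 109.24548291]]
```

The grip holds the plate at a 15° tilt. Next I push its lower edge against the dispenser wall and swing the handle up and over towards vertical.

```bash
python3 -m pendant '[{"xyz":[0,0,-0.005],"roll":0,"jaw":1},{"xyz":[0,0,-0.01],"roll":-1,"jaw":1},{"xyz":[0,0,-0.015],"roll":-2,"jaw":1},{"xyz":[0,0,-0.015],"roll":-3,"jaw":1},{"xyz":[0,0,-0.015],"roll":-4,"jaw":1},{"xyz":[0,0,-0.015],"roll":-5,"jaw":1},{"xyz":[0,0,-0.015],"roll":-5,"jaw":1},{"xyz":[0,0,-0.015],"roll":-5,"jaw":1}]' 9
python3 -m pendant '[{"xyz":[-0.008,0,0],"roll":0,"jaw":1},{"xyz":[-0.016,0,0],"roll":0,"jaw":1},{"xyz":[-0.021,0,0],"roll":0,"jaw":1},{"xyz":[-0.026,0,-0.015],"roll":0,"jaw":1},{"xyz":[-0.032,0,-0.03],"roll":0,"jaw":1},{"xyz":[-0.04,0,-0.044],"roll":0,"jaw":1},{"xyz":[-0.0485,0,-0.058],"roll":0,"jaw":1},{"xyz":[-0.0485,0,-0.058],"roll":0,"jaw":1}]'
cat > tilt.py <<'E'
from h import *
im,d,K,C=grab('wrist');W=cloud(d,K,C);hsv=cv2.cvtColor(im,cv2.COLOR_BGR2HSV)
T=toolT();L=(W-T[:3,3])@T[:3,:3]   # tool coords
m=(hsv[...,1]<40)&(hsv[...,2]>120)&(abs(L[...,1])<120)&(L[...,0]<-5)&(L[...,0]>-180)&(L[...,2]>5)&(L[...,2]<190)&(d>200)
c,n,Q=plane(L[big(m)[0]]);print(env.state()['torque'],'n(tool)',n,len(Q),'tilt',np.degrees(np.arctan2(-n[0],-n[2]) if n[2]<0 else np.arctan2(n[0],n[2])));print(np.percentile(Q,[1,99],axis=0))
cv2.imwrite(sys.argv[1],im)
E
python3 tilt.py pics/w9.png
```

```text
time_s: 17.8
ee_pos: [644.9, -108.5, 114.8]
ee_rot: [180.0, -0.0, -80.6]
force: [-0.3, -0.1, -1.5]
gripper_width: 25.0
time_s: 18.8
ee_pos: [637.7, -60.0, 174.5]
ee_rot: [-179.8, -0.0, -80.6]
force: [0.1, 0.5, -2.5]
gripper_width: 24.2
[-0.22644724 -0.04858681  0.09383341] n(tool) [ 0.6772166  -0.00267531  0.73577885] 7054 tilt 42.62670791333139
[[-139.35531051  -80.23750815   21.16889881]
 [ -42.7644342    30.57106368  109.62651694]]
```

```bash
python3 -m pendant '[{"xyz":[-0.01,0,-0.012],"roll":0,"jaw":1},{"xyz":[-0.02,0,-0.025],"roll":0,"jaw":1},{"xyz":[-0.032,0,-0.035],"roll":0,"jaw":1},{"xyz":[-0.045,0,-0.045],"roll":0,"jaw":1},{"xyz":[-0.06,0,-0.055],"roll":0,"jaw":1},{"xyz":[-0.074,0,-0.062],"roll":0,"jaw":1},{"xyz":[-0.088,0,-0.068],"roll":0,"jaw":1},{"xyz":[-0.096,0,-0.071],"roll":0,"jaw":1}]' 9
python3 tilt.py pics/w10.png
python3 -m pendant '[{"xyz":[-0.008,0,-0.002],"roll":0,"jaw":1},{"xyz":[-0.016,0,-0.004],"roll":0,"jaw":1},{"xyz":[-0.024,0,-0.005],"roll":0,"jaw":1},{"xyz":[-0.024,0,-0.005],"roll":0,"jaw":1},{"xyz":[-0.024,0,-0.005],"roll":0,"jaw":1},{"xyz":[-0.024,0,-0.005],"roll":0,"jaw":1},{"xyz":[-0.024,0,-0.005],"roll":0,"jaw":1},{"xyz":[-0.024,0,-0.005],"roll":0,"jaw":1}]' 15
python3 tilt.py pics/w11.png
```

```text
time_s: 19.85
ee_pos: [621.1, 35.3, 244.2]
ee_rot: [-180.0, 0.0, -80.6]
force: [1.0, -0.8, -1.7]
gripper_width: 24.9
[-0.13877417 -0.04096335 -0.02669553] n(tool) [3.61018385e-04 7.22175198e-04 9.99999674e-01] 3839 tilt 0.020684835624616857
[[-147.74429597  -17.34756813  110.11593675]
 [ -99.30916628   48.50483664  113.24366764]]
time_s: 20.9
ee_pos: [617.4, 57.7, 248.9]
ee_rot: [180.0, 0.0, -80.6]
force: [0.2, 0.0, -2.9]
gripper_width: 23.5
[ 0.00820592 -0.09223442 -0.01878343] n(tool) [-3.36775749e-04  3.80341315e-02  9.99276384e-01] 3235 tilt -0.019309801226297947
[[-168.37115772  -66.42969536  137.99492283]
 [ -36.34710986  -40.10858348  141.86420464]]
```

```bash
python3 - <<'E'
from h import *
im,d,K,C=grab('side');a=cv2.resize(im[70:250,240:420],None,fx=2.6,fy=2.6,interpolation=cv2.INTER_CUBIC)
b=cv2.resize(cv2.imread('pics/w11.png')[:280],None,fx=.7,fy=.7)
h=max(a.shape[0],b.shape[0]);z=np.zeros((h,a.shape[1]+b.shape[1],3),np.uint8);z[:a.shape[0],:a.shape[1]]=a;z[:b.shape[0],a.shape[1]:]=b
cv2.imwrite('pics/c11.png',z[:, :800]);print(z.shape)
E
```

```text
(468, 916, 3)
```

View pics/c11.png

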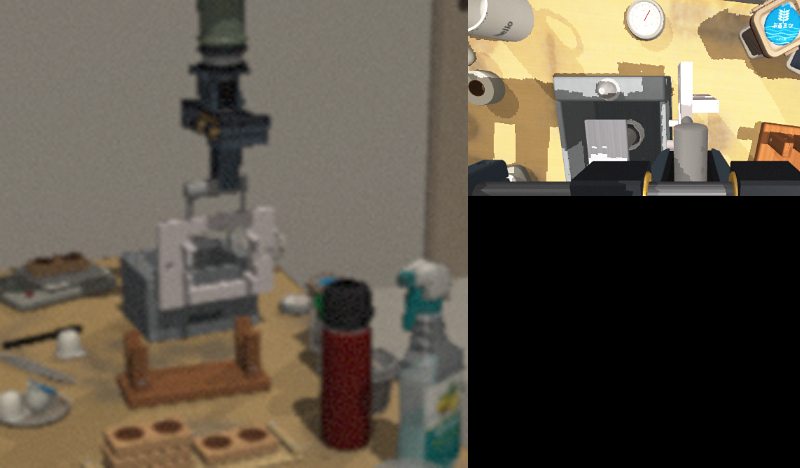

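The plate hangs vertically from the bar, with the guides facing -y. Next I lean it past vertical over the rim's near edge until it snaps into the 45° facet.

```bash
python3 -m pendant '[{"xyz":[0,0,-0.014],"roll":0,"jaw":1},{"xyz":[-0.014,0,-0.014],"roll":0,"jaw":1},{"xyz":[-0.027,0,-0.014],"roll":0,"jaw":1},{"xyz":[-0.04,0,-0.013],"roll":0,"jaw":1},{"xyz":[-0.056,0,-0.011],"roll":0,"jaw":1},{"xyz":[-0.072,0,-0.008],"roll":0,"jaw":1},{"xyz":[-0.086,0,-0.003],"roll":0,"jaw":1},{"xyz":[-0.1,0,0.002],"roll":0,"jaw":1}]' 12
python3 -m pendant '[{"xyz":[-0.013,0,0.007],"roll":0,"jaw":1},{"xyz":[-0.026,0,0.014],"roll":0,"jaw":1},{"xyz":[-0.039,0,0.024],"roll":0,"jaw":1},{"xyz":[-0.05,0,0.034],"roll":0,"jaw":1},{"xyz":[-0.05,0,0.034],"roll":0,"jaw":1},{"xyz":[-0.05,0,0.034],"roll":0,"jaw":1},{"xyz":[-0.05,0,0.034],"roll":0,"jaw":1},{"xyz":[-0.05,0,0.034],"roll":0,"jaw":1}]' 25
python3 - <<'E'
from h import *
im,d,K,C=grab('wrist');T=toolT()
L=(cloud(d,K,C)-T[:3,3])@T[:3,:3];hsv=cv2.cvtColor(im,cv2.COLOR_BGR2HSV)
m=(hsv[...,1]<45)&(hsv[...,2]>120)&(abs(L[...,1])<130)&(L[...,0]>18)&(L[...,0]<160)&(L[...,2]>10)&(L[...,2]<130)
c,n,Q=plane(L[big(m)[0]]);print(env.state()['torque'],'n',n,c,len(Q),np.percentile(Q,[1,99],axis=0))
np.savez('pics/w12.npz',im=im,d=d,K=K,C=C)
S,_,_,_=grab('side');a=cv2.resize(S[70:250,240:420],None,fx=2.2,fy=2.2,interpolation=cv2.INTER_CUBIC);b=cv2.resize(im,None,fx=.62,fy=.62)
z=np.zeros((396,396+397,3),np.uint8);z[:,:396]=a;z[:248,396:]=b;cv2.imwrite('pics/c12.png',z)
E
```

```text
time_s: 22.0
ee_pos: [600.8, 157.4, 246.4]
ee_rot: [180.0, -0.0, -80.6]
force: [-0.0, -0.8, -1.5]
gripper_width: 20.6
time_s: 23.0
ee_pos: [593.2, 205.4, 213.3]
ee_rot: [-180.0, -0.0, -80.6]
force: [0.2, -0.6, -0.6]
gripper_width: 0.1
[-0.0291819  -0.01177189  0.04558074] n [-0.46571915 -0.00329035  0.88492646] [ 86.28545837 -46.5772961   76.645871  ] 8810 [[ 29.61275591 -80.13123429  47.18175824]
 [158.05024948  17.69326784 114.1806501 ]]
```

View pics/c12.png

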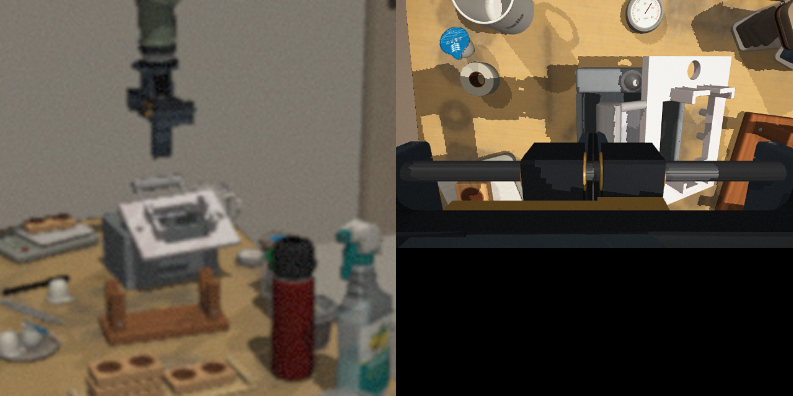

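The grip slipped again, but the plate now lies turned over (guides up) on the dispenser. It is tilted about 28° with its handle on the +y side. I'll re-measure it before touching it.

```bash
cat > flip.py <<'E'
from h import *
im,d,K,C=grab('wrist');W=cloud(d,K,C);hsv=cv2.cvtColor(im,cv2.COLOR_BGR2HSV);np.savez('pics/wf.npz',im=im,d=d,K=K,C=C)
c0=np.array([574.4,153.8,0]);a=np.radians(9.4);xd=np.array([np.cos(a),np.sin(a),0]);yd=np.array([-np.sin(a),np.cos(a),0]);zd=np.array([0,0,1.])
D=np.stack([(W-c0)@xd,(W-c0)@yd,W[...,2]],-1)
m=(hsv[...,1]<45)&(hsv[...,2]>165)&(abs(D[...,0])<125)&(abs(D[...,1])<190)&(D[...,2]>60)&(D[...,2]<230)&(d>200)
c,n,Q=plane(D[big(m)[0]],2);print('disp frame: c',c,'n',n,len(Q),'tilt',np.degrees(np.arccos(n[2])))
r=cv2.minAreaRect(Q[:,:2].astype(np.float32));print(r,np.percentile(Q,[.5,99.5],axis=0))
E
python3 flip.py; python3 - <<'E'
from h import *
exec(open('flip.py').read().split("im,d")[0])
im,d,K,C=load('wf');W=cloud(d,K,C)
c0=np.array([574.4,153.8,0]);a=np.radians(9.4);D=np.stack([(W-c0)@[np.cos(a),np.sin(a),0],(W-c0)@[-np.sin(a),np.cos(a),0],W[...,2]],-1)
np.set_printoptions(suppress=True,linewidth=200)
for v in (160,172,184,196,208): print(v,[(u,np.round(D[v,u]).tolist()) for u in range(315,425,10)])
E
```

```text
disp frame: c [ 75.67999348 -48.85008853 131.17554307] n [ 0.00118492 -0.4636342   0.88602592] 8943 tilt 27.62196362712699
((79.62230682373047, -58.16162109375), (100.79589080810547, 155.93551635742188), 35.27557373046875) [[   5.67126838 -132.2000479    87.31149547]
 [ 107.80312582   16.268716    164.93052938]]
160 [(315, [39.0, 51.0, 2.0]), (325, [40.0, 40.0, 4.0]), (335, [40.0, 29.0, 4.0]), (345, [39.0, 18.0, 3.0]), (355, [39.0, 7.0, 3.0]), (365, [40.0, -3.0, 4.0]), (375, [39.0, -15.0, 2.0]), (385, [39.0, -26.0, 1.0]), (395, [39.0, -36.0, 3.0]), (405, [62.0, -10.0, 152.0]), (415, [61.0, -18.0, 148.0])]
172 [(315, [26.0, 51.0, 4.0]), (325, [58.0, 44.0, 172.0]), (335, [59.0, 38.0, 178.0]), (345, [59.0, 32.0, 181.0]), (355, [59.0, 26.0, 179.0]), (365, [56.0, 18.0, 165.0]), (375, [56.0, 12.0, 163.0]), (385, [55.0, 5.0, 159.0]), (395, [55.0, -3.0, 156.0]), (405, [54.0, -10.0, 152.0]), (415, [53.0, -18.0, 148.0])]
184 [(315, [13.0, 51.0, 4.0]), (325, [50.0, 44.0, 171.0]), (335, [51.0, 38.0, 178.0]), (345, [52.0, 32.0, 181.0]), (355, [52.0, 26.0, 179.0]), (365, [39.0, 12.0, 120.0]), (375, [39.0, 4.0, 120.0]), (385, [39.0, -4.0, 120.0]), (395, [44.0, -6.0, 144.0]), (405, [45.0, -11.0, 151.0]), (415, [45.0, -19.0, 147.0])]
196 [(315, [-1.0, 51.0, 4.0]), (325, [43.0, 44.0, 172.0]), (335, [45.0, 38.0, 180.0]), (345, [45.0, 32.0, 181.0]), (355, [44.0, 26.0, 179.0]), (365, [29.0, 11.0, 119.0]), (375, [29.0, 4.0, 119.0]), (385, [29.0, -4.0, 122.0]), (395, [35.0, -6.0, 144.0]), (405, [37.0, -12.0, 150.0]), (415, [36.0, -20.0, 146.0])]
208 [(315, [-15.0, 51.0, 3.0]), (325, [34.0, 44.0, 171.0]), (335, [37.0, 38.0, 178.0]), (345, [37.0, 32.0, 181.0]), (355, [37.0, 25.0, 178.0]), (365, [19.0, 11.0, 120.0]), (375, [20.0, 4.0, 121.0]), (385, [20.0, -4.0, 121.0]), (395, [26.0, -7.0, 144.0]), (405, [28.0, -12.0, 151.0]), (415, [27.0, -20.0, 146.0])]
```

```bash
python3 -c "
from h import *
goto(581.6,188.5,146,-80.6)"
```

```text
to [581.6, 188.5, 146, -80.6] shift [0.015  0.0141 0.0671] roll -0.0
```

```bash
python3 -m pendant '[{"xyz":[0.015,0.014,0],"roll":0,"jaw":0.5},{"xyz":[0.015,0.014,0],"roll":0,"jaw":0.5},{"xyz":[0.015,0.014,0.0],"roll":0,"jaw":0.5},{"xyz":[0.015,0.014,0.01],"roll":0,"jaw":0.5},{"xyz":[0.015,0.014,0.03],"roll":0,"jaw":0.5},{"xyz":[0.015,0.014,0.05],"roll":0,"jaw":0.5},{"xyz":[0.015,0.014,0.067],"roll":0,"jaw":0.5},{"xyz":[0.015,0.014,0.067],"roll":0,"jaw":0.5}]' 40
python3 -m pendant '[{"xyz":[0,0,0],"roll":0,"jaw":0.7},{"xyz":[0,0,0],"roll":0,"jaw":0.8},{"xyz":[0,0,0],"roll":0,"jaw":1},{"xyz":[0,0,0],"roll":0,"jaw":1},{"xyz":[0,0,0],"roll":0,"jaw":1},{"xyz":[0,0,0],"roll":0,"jaw":1},{"xyz":[0,0,0],"roll":0,"jaw":1},{"xyz":[0,0,0],"roll":0,"jaw":1}]' 40
python3 flip.py
```

```text
time_s: 24.15
ee_pos: [580.6, 188.6, 144.0]
ee_rot: [179.8, -0.0, -80.6]
force: [0.3, 0.9, 0.5]
gripper_width: 45.5
time_s: 25.15
ee_pos: [581.8, 188.8, 146.1]
ee_rot: [-180.0, 0.0, -80.6]
force: [1.5, 1.1, 1.3]
gripper_width: 24.6
disp frame: c [  88.21640029 -113.06135179   98.39143861] n [ 0.00100197 -0.44776766  0.89414938] 2661 tilt 26.600621234091147
((89.5715103149414, -110.59298706054688), (48.02146911621094, 36.62946319580078), 88.3519058227539) [[  71.0445798  -133.24703337   87.79636189]
 [ 107.17664448  -88.48915434  110.80844293]]
```

```bash
python3 -m pendant '[{"xyz":[0,0,-0.008],"roll":0,"jaw":1},{"xyz":[0,0,-0.018],"roll":0,"jaw":1},{"xyz":[0,0,-0.03],"roll":0,"jaw":1},{"xyz":[-0.01,0.002,-0.042],"roll":0,"jaw":1},{"xyz":[-0.025,0.005,-0.045],"roll":0,"jaw":1},{"xyz":[-0.042,0.009,-0.045],"roll":0,"jaw":1},{"xyz":[-0.058,0.0128,-0.045],"roll":0,"jaw":1},{"xyz":[-0.066,0.0128,-0.045],"roll":0,"jaw":1}]' 50
python3 flip.py; python3 - <<'E'
from h import *
print(env.state()['torque'],env.state()['force'])
im=cv2.imread('pics/w12.png');f=load('wf')[0]
S,_,_,_=grab('side');a=cv2.resize(S[70:250,240:420],None,fx=2.2,fy=2.2,interpolation=cv2.INTER_CUBIC);b=cv2.resize(f,None,fx=.62,fy=.62)
z=np.zeros((396,793,3),np.uint8);z[:,:396]=a;z[:248,396:]=b;cv2.imwrite('pics/c13.png',z)
E
```

```text
time_s: 26.2
ee_pos: [557.2, 253.1, 190.5]
ee_rot: [179.9, -0.0, -80.5]
force: [-0.5, 0.6, -1.7]
gripper_width: 24.4
disp frame: c [  5.74365568  -5.10767967 120.26071404] n [ 6.98752385e-04 -2.85540092e-03  9.99995679e-01] 4330 tilt 0.16843004605064205
((-0.7768211364746094, -4.194786071777344), (41.26320266723633, 71.95144653320312), 89.32418823242188) [[-32.65532324 -24.12452164 118.58853089]
 [ 34.49464199  15.53027014 121.86003014]]
[ 0.18328991 -0.01494651 -0.0043665 ] [-0.38663024  0.498097   -2.30656414][ WARN:0@0.476] global loadsave.cpp:275 findDecoder imread_('pics/w12.png'): can't open/read file: check file path/integrity
```

View pics/c13.png

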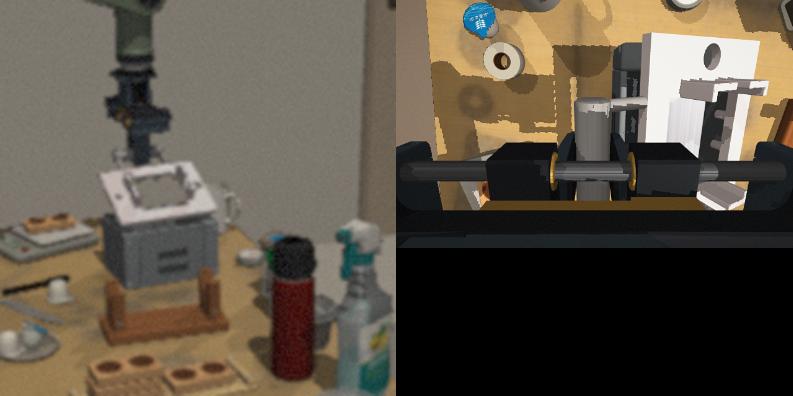

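The plate is gripped at a tilt above the dispenser, guides up; the big hole is at about (511,92) in the full wrist frame. I'll measure its tilt and hole position.

```bash
cat > hole.py <<'E'
from h import *
if len(sys.argv)<2: im,d,K,C=grab('wrist')
else: im,d,K,C=load('wf')
W=cloud(d,K,C);hsv=cv2.cvtColor(im,cv2.COLOR_BGR2HSV)
c0=np.array([574.4,153.8,0]);a=np.radians(9.4);Rd=np.array([[np.cos(a),np.sin(a),0],[-np.sin(a),np.cos(a),0],[0,0,1.]])
D=(W-c0)@Rd.T;v,u=np.mgrid[:400,:640]
m=(hsv[...,1]<45)&(hsv[...,2]>150)&(D[...,0]>45)&(D[...,0]<120)&(abs(D[...,1])<110)&(D[...,2]>95)&(D[...,2]<230)&(d>150)&(v<265)
c,n,Q=plane(D[big(m)[0]],2);print('n',n,len(Q),'tilt',np.degrees(np.arctan2(-n[1],n[2])),'rollx',np.degrees(n[0]),'x max',np.percentile(Q[:,0],99.7),'y',np.percentile(Q[:,1],[.5,99.5]))
pm=(np.abs((D-c)@n)<5)&(hsv[...,1]<60)&(D[...,0]<140);pm=big(pm)[0].astype(np.uint8)
cs,h=cv2.findContours(pm,cv2.RETR_CCOMP,cv2.CHAIN_APPROX_NONE)
for i,k in enumerate(cs):
    A=cv2.contourArea(k)
    if h[0][i][3]>=0 and A>60 and A<1500:
        (x,y),r,_=cv2.fitEllipse(k)
        q=Rd@(C[:3,:3]@np.array([(x-K[0,2])/K[0,0],-(y-K[1,2])/K[1,1],-1]));o=Rd@(C[:3,3]-c0)
        print('hole px',x,y,A,'disp',o+q*((c-o)@n)/(q@n))
p=Rd@(np.array(env.state()['ee_pos'])-c0);print('TCP disp',p,env.state()['force'],env.state()['gripper_width'])
E
python3 hole.py
```

```text
n [ 0.00420139 -0.45532364  0.89031609] 12511 tilt 27.08601819749814 rollx 0.24072219863491742 x max 93.49319478715047 y [-64.67277155  59.01414458]
hole px 505.43170166015625 91.11962127685547 630.0 disp [7.76185703e+01 6.67304601e-02 1.64700236e+02]
TCP disp [-7.69552324e-02  9.96294479e+01  1.90618007e+02] [-0.29487685 -0.16895635 -2.9126214 ] 24.561694848178593
```

```bash
python3 -m pendant '[{"xyz":[0,-0.0014,0.006],"roll":0,"jaw":1},{"xyz":[0,-0.0014,0.012],"roll":0,"jaw":1},{"xyz":[0,-0.0014,0.016],"roll":0,"jaw":1},{"xyz":[-0.001,-0.0014,0.02],"roll":0,"jaw":1},{"xyz":[-0.002,-0.0014,0.025],"roll":0,"jaw":1},{"xyz":[-0.003,-0.0014,0.03],"roll":0,"jaw":1},{"xyz":[-0.004,-0.0014,0.035],"roll":0,"jaw":1},{"xyz":[-0.004,-0.0014,0.035],"roll":0,"jaw":1}]' 40
python3 hole.py
```

```text
time_s: 27.35
ee_pos: [558.7, 255.7, 155.2]
ee_rot: [180.0, -0.0, -80.6]
force: [0.9, 2.3, 2.2]
gripper_width: 24.8
n [ 0.00205428 -0.34220719  0.93962228] 15813 tilt 20.011448954474027 rollx 0.11770154551730493 x max 94.22378679066729 y [-70.91703126  59.63063759]
hole px 531.0095825195312 91.05455780029297 868.5 disp [ 78.43826406  -2.84281805 143.2601495 ]
TCP disp [  1.2422317  103.05519763 155.44968008] [0.87258805 2.18452495 2.8159622 ] 24.425713625657
```

```bash
python3 -m pendant '[{"xyz":[-0.002,-0.0005,0.003],"roll":0,"jaw":1},{"xyz":[-0.004,-0.0005,0.009],"roll":0,"jaw":1},{"xyz":[-0.005,-0.0005,0.015],"roll":0,"jaw":1},{"xyz":[-0.0055,-0.0005,0.02],"roll":0,"jaw":1},{"xyz":[-0.006,-0.0005,0.026],"roll":0,"jaw":1},{"xyz":[-0.0065,-0.0005,0.032],"roll":0,"jaw":1},{"xyz":[-0.007,-0.0005,0.037],"roll":0,"jaw":1},{"xyz":[-0.007,-0.0005,0.037],"roll":0,"jaw":1}]' 40
python3 hole.py
```

```text
time_s: 28.4
ee_pos: [558.1, 263.5, 118.5]
ee_rot: [180.0, 0.1, -80.6]
force: [-1.4, 4.7, 0.1]
gripper_width: 23.9
n [ 0.00413667 -0.15375297  0.98810066] 7191 tilt 8.844555893685254 rollx 0.23701393085890277 x max 94.05798782075695 y [-36.04814797  60.16904267]
hole px 575.506591796875 90.48455810546875 596.5 disp [ 78.37705408  -0.74064676 129.75312758]
TCP disp [  1.8601507  110.82811725 118.61475994] [-0.52554977  5.30491459 -0.08323707] 23.813994110074166
```

```bash
python3 -m pendant '[{"xyz":[0,0,0.004],"roll":0,"jaw":1},{"xyz":[0,0,0.008],"roll":0,"jaw":1},{"xyz":[0,0,0.012],"roll":0,"jaw":1},{"xyz":[0,0,0.016],"roll":0,"jaw":1},{"xyz":[0,0,0.02],"roll":0,"jaw":1},{"xyz":[0,0,0.024],"roll":0,"jaw":1},{"xyz":[0,0,0.027],"roll":0,"jaw":1},{"xyz":[0,0,0.027],"roll":0,"jaw":1}]' 25
python3 hole.py;  python3 - <<'E'
from h import *
im,d,K,C=load('w1')
E
```

```text
time_s: 29.45
ee_pos: [557.9, 265.4, 92.3]
ee_rot: [-180.0, 0.2, -80.6]
force: [-2.4, 10.5, 2.5]
gripper_width: 23.7Traceback (most recent call last):
  File "hole.py", line 8, in <module>
    c,n,Q=plane(D[big(m)[0]],2);print('n',n,len(Q),'tilt',np.degrees(np.arctan2(-n[1],n[2])),'rollx',np.degrees(n[0]),'x max',np.percentile(Q[:,0],99.7),'y',np.percentile(Q[:,1],[.5,99.5]))
                  ~~~~~~^^^
IndexError: list index out of range
```

```bash
python3 -m pendant '[{"xyz":[0,0,0],"roll":0,"jaw":0.6},{"xyz":[0,0,0],"roll":0,"jaw":0.5},{"xyz":[0,0,0],"roll":0,"jaw":0.5},{"xyz":[0,0,0],"roll":0,"jaw":0.5},{"xyz":[0,0,-0.03],"roll":0,"jaw":0.5},{"xyz":[0,0,-0.08],"roll":0,"jaw":0.5},{"xyz":[0,0,-0.14],"roll":0,"jaw":0.5},{"xyz":[0,0,-0.2],"roll":0,"jaw":0.5}]' 25
python3 -m pendant '[{"xyz":[0.05,0,0],"roll":0,"jaw":0},{"xyz":[0.09,0,-0.02],"roll":0,"jaw":0},{"xyz":[0.12,0.03,-0.05],"roll":0,"jaw":0},{"xyz":[0.12,0.06,-0.06],"roll":0,"jaw":0},{"xyz":[0.12,0.06,-0.06],"roll":0,"jaw":0},{"xyz":[0.12,0.06,-0.06],"roll":0,"jaw":0},{"xyz":[0.12,0.06,-0.06],"roll":0,"jaw":0},{"xyz":[0.12,0.06,-0.06],"roll":0,"jaw":0}]' 25
python3 - <<'E'
from h import *
im,d,K,C=grab('wrist');np.savez('pics/w14.npz',im=im,d=d,K=K,C=C);cv2.imwrite('pics/w14.png',im)
W=cloud(d,K,C);hsv=cv2.cvtColor(im,cv2.COLOR_BGR2HSV)
c0=np.array([574.4,153.8,0]);a=np.radians(9.4);Rd=np.array([[np.cos(a),np.sin(a),0],[-np.sin(a),np.cos(a),0],[0,0,1.]]);D=(W-c0)@Rd.T
m=(hsv[...,1]<45)&(hsv[...,2]>140)&(abs(D[...,0])<120)&(abs(D[...,1])<85)&(D[...,2]>108)&(D[...,2]<128)
c,n,Q=plane(D[big(m)[0]],2);r=cv2.minAreaRect(Q[:,:2].astype(np.float32));print('c',c,'n',n,r)
for x,y in((79,0),(-79,0)):
    k=(abs(D[...,0]-x)<14)&(abs(D[...,1]-y)<14)&(D[...,2]>124);print('pin',k.sum(),np.round(np.nanmean(D[k],0),1),np.nanmax(D[...,2][k]) if k.any() else '')
k=(abs(D[...,0])<64)&(abs(D[...,1])<40)&(D[...,2]>140)&(D[...,2]<165);print('guides',np.round(np.percentile(D[k],[1,99],axis=0),1))
k=(abs(D[...,0])<40)&(abs(D[...,1])<20);print('platform z',np.nanmedian(D[...,2][k]))
E
```

```text
time_s: 30.5
ee_pos: [558.0, 262.5, 293.7]
ee_rot: [180.0, -0.0, -80.6]
force: [0.5, 0.5, -0.2]
gripper_width: 45.9
time_s: 31.5
ee_pos: [519.0, 135.0, 351.0]
ee_rot: [179.9, -0.0, -80.6]
force: [-0.1, -0.6, -0.8]
gripper_width: 91.2
c [  5.84364935  -0.9679383  118.99426376] n [ 7.12765558e-04 -6.15297281e-04  9.99999557e-01] ((-1.1336288452148438, 6.433479309082031), (189.5679473876953, 155.9895477294922), 0.05439979210495949)
pin 260 [ 77.5  -0.3 129.6] 137.84730580585153
pin 48 [-78.    0.  129.8] 137.0652565290399
guides [[-59.6 -36.7 141.1]
 [ 58.1  34.3 150.7]]
platform z 464.47913268798993
```

View pics/w14.png

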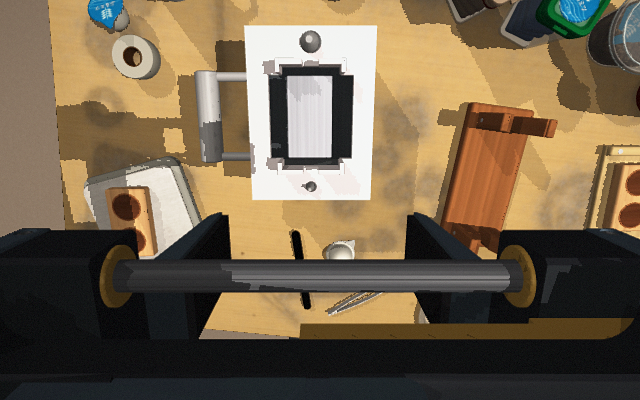

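The plate is seated flat: tilt 0, top at 119 mm (same reading as at the start), both pins through their holes, and the guides up at 150 mm. Now the feeders, starting with the one on the scale.

```bash
python3 - <<'E'
from h import *
im,d,K,C=load('w14');W=cloud(d,K,C);c0=np.array([574.4,153.8,0]);a=np.radians(9.4);Rd=np.array([[np.cos(a),np.sin(a),0],[-np.sin(a),np.cos(a),0],[0,0,1.]]);D=(W-c0)@Rd.T
k=(abs(D[...,0])<40)&(abs(D[...,1])<20)&(D[...,2]<200);print('platform z',np.nanpercentile(D[...,2][k],[5,50,95]))
goto(325,378,260,-80.6)
E
cat > feed.py <<'E'
# find feeder whose top is near height zt, near (x,y): feed.py x y zt
from h import *
x,y,zt=map(float,sys.argv[1:4])
im,d,K,C=grab('wrist');W=cloud(d,K,C)
m=(abs(W[...,0]-x)<110)&(abs(W[...,1]-y)<110)&(abs(W[...,2]-zt)<7)
m=cv2.morphologyEx(m.astype(np.uint8),cv2.MORPH_OPEN,np.ones((3,3)))
for k in big(m,4):
    if k.sum()>300: rect(W,k,'cand')
if len(sys.argv)>4: cv2.imwrite(sys.argv[4],im)
E
```

```text
platform z [118.97214427 120.28504544 121.53437232]
to [325, 378, 260, -80.6] shift [-0.2716  0.1514  0.0913] roll 0.0
```

```bash
python3 -m pendant '[{"xyz":[-0.045,0.025,0],"roll":0,"jaw":0.2},{"xyz":[-0.09,0.05,0],"roll":0,"jaw":0.2},{"xyz":[-0.135,0.075,0.01],"roll":0,"jaw":0.2},{"xyz":[-0.18,0.1,0.03],"roll":0,"jaw":0.2},{"xyz":[-0.225,0.126,0.06],"roll":0,"jaw":0.2},{"xyz":[-0.27,0.151,0.09],"roll":0,"jaw":0.2},{"xyz":[-0.27,0.151,0.09],"roll":0,"jaw":0.2},{"xyz":[-0.27,0.151,0.09],"roll":0,"jaw":0.2}]' 25
python3 feed.py 382 386 50 pics/f4.png
python3 -c "
from h import *
goto(382.6,386,110,-80.6)"
```

```text
time_s: 32.55
ee_pos: [326.1, 376.5, 262.2]
ee_rot: [-180.0, -0.0, -80.6]
force: [-0.3, -0.2, 0.3]
gripper_width: 73.2
cand 4980 c [383.2 385.5] size [102.   55.3] ang 10.4 z [47.1 48.7 50.1]
to [382.6, 386, 110, -80.6] shift [-0.0004 -0.0567  0.1527] roll -0.0
```

```bash
python3 -m pendant '[{"xyz":[0,-0.03,0.03],"roll":-0.9,"jaw":0.2},{"xyz":[0,-0.057,0.08],"roll":-0.9,"jaw":0.2},{"xyz":[0,-0.057,0.13],"roll":-0.9,"jaw":0.2},{"xyz":[0,-0.057,0.18],"roll":-0.9,"jaw":0.2},{"xyz":[0,-0.057,0.21],"roll":-0.9,"jaw":0.2},{"xyz":[0,-0.057,0.223],"roll":-0.9,"jaw":0.2},{"xyz":[0,-0.057,0.223],"roll":-0.9,"jaw":0.2},{"xyz":[0,-0.057,0.223],"roll":-0.9,"jaw":0.5}]' 25
python3 -m pendant '[{"xyz":[0,0,0],"roll":0,"jaw":0.6},{"xyz":[0,0,0],"roll":0,"jaw":0.7},{"xyz":[0,0,0],"roll":0,"jaw":0.7},{"xyz":[0,0,-0.01],"roll":0,"jaw":0.7},{"xyz":[0,0,-0.05],"roll":0,"jaw":0.7},{"xyz":[0,0,-0.1],"roll":0,"jaw":0.7},{"xyz":[0,0,-0.15],"roll":0,"jaw":0.7},{"xyz":[0,0,-0.16],"roll":0,"jaw":0.7}]' 25
python3 -c "
from h import *
goto(574.4,153.3,196,-80.6)"
```

```text
time_s: 33.6
ee_pos: [383.1, 386.4, 40.5]
ee_rot: [-179.8, 0.1, -79.7]
force: [0.0, 0.1, 0.6]
gripper_width: 65.8
time_s: 34.6
ee_pos: [382.9, 387.1, 203.0]
ee_rot: [-179.6, 0.3, -79.7]
force: [0.1, -0.2, -2.1]
gripper_width: 55.5
to [574.4, 153.3, 196, -80.6] shift [ 0.2644 -0.1465  0.0067] roll 0.9
```

```bash
python3 -m pendant '[{"xyz":[0.044,-0.0245,0],"roll":0.9,"jaw":0.7},{"xyz":[0.088,-0.049,0],"roll":0.9,"jaw":0.7},{"xyz":[0.132,-0.0735,0],"roll":0.9,"jaw":0.7},{"xyz":[0.176,-0.098,0],"roll":0.9,"jaw":0.7},{"xyz":[0.22,-0.122,0],"roll":0.9,"jaw":0.7},{"xyz":[0.264,-0.1465,0],"roll":0.9,"jaw":0.7},{"xyz":[0.264,-0.1465,0],"roll":0.9,"jaw":0.7},{"xyz":[0.264,-0.1465,0],"roll":0.9,"jaw":0.7}]' 30
python3 - <<'E'
from h import *
goto(574,153.2,135,-80.6)
im,d,K,C=grab('wrist');W=cloud(d,K,C);c0=np.array([574.4,153.8,0]);a=np.radians(9.4);Rd=np.array([[np.cos(a),np.sin(a),0],[-np.sin(a),np.cos(a),0],[0,0,1.]]);D=(W-c0)@Rd.T
m=(abs(D[...,0])<70)&(abs(D[...,1])<27)&(D[...,2]>180)&(D[...,2]<225)
rect(D,big(m)[0],'feeder disp')
k=(abs(D[...,0])<75)&(abs(D[...,1])<50)&(D[...,2]>140)&(D[...,2]<160);print('guides',np.round(np.percentile(D[k],[1,99],axis=0),1))
cv2.imwrite('pics/w15.png',im)
E
```

```text
time_s: 35.6
ee_pos: [572.1, 152.2, 197.8]
ee_rot: [179.8, 0.0, -80.6]
force: [-0.9, 0.5, -0.8]
gripper_width: 55.7
to [574, 153.2, 135, -80.6] shift [-0.0006 -0.0022  0.0628] roll -0.0
feeder disp 12645 c [21.1 -0. ] size [56.2 54. ] ang -0.0 z [204.4 206.1 207.3]
guides [[ 45.7 -37.  141.3]
 [ 58.8  34.  150.5]]
```

```bash
python3 -m pendant '[{"xyz":[-0.0006,-0.002,0],"roll":0,"jaw":0.7},{"xyz":[-0.0006,-0.002,0.01],"roll":0,"jaw":0.7},{"xyz":[-0.0006,-0.002,0.025],"roll":0,"jaw":0.7},{"xyz":[-0.0006,-0.002,0.04],"roll":0,"jaw":0.7},{"xyz":[-0.0006,-0.002,0.055],"roll":0,"jaw":0.7},{"xyz":[-0.0006,-0.002,0.065],"roll":0,"jaw":0.7},{"xyz":[-0.0006,-0.002,0.068],"roll":0,"jaw":0.7},{"xyz":[-0.0006,-0.002,0.068],"roll":0,"jaw":0.7}]' 40
python3 -m pendant '[{"xyz":[0,0,0.004],"roll":0,"jaw":0.7},{"xyz":[0,0,0.008],"roll":0,"jaw":0.7},{"xyz":[0,0,0.012],"roll":0,"jaw":0.7},{"xyz":[0,0,0.016],"roll":0,"jaw":0.7},{"xyz":[0,0,0.016],"roll":0,"jaw":0.7},{"xyz":[0,0,0.016],"roll":0,"jaw":0.7},{"xyz":[0,0,0.016],"roll":0,"jaw":0.7},{"xyz":[0,0,0.016],"roll":0,"jaw":0.7}]'
python3 -m pendant '[{"xyz":[0,0,0],"roll":0,"jaw":0.35},{"xyz":[0,0,0],"roll":0,"jaw":0.32},{"xyz":[0,0,0],"roll":0,"jaw":0.32},{"xyz":[0,0,0],"roll":0,"jaw":0.32},{"xyz":[0,0,-0.03],"roll":0,"jaw":0.32},{"xyz":[0,0,-0.07],"roll":0,"jaw":0.32},{"xyz":[0,0.02,-0.12],"roll":0,"jaw":0.32},{"xyz":[0,0.04,-0.15],"roll":0,"jaw":0.2}]'
cat > disp.py <<'E'
from h import *
im,d,K,C=grab('wrist');W=cloud(d,K,C);c0=np.array([574.4,153.8,0]);a=np.radians(9.4);Rd=np.array([[np.cos(a),np.sin(a),0],[-np.sin(a),np.cos(a),0],[0,0,1.]]);D=(W-c0)@Rd.T
hsv=cv2.cvtColor(im,cv2.COLOR_BGR2HSV)
m=(hsv[...,1]>50)&(hsv[...,0]<25)&(abs(D[...,0])<70)&(abs(D[...,1])<40)&(D[...,2]>60)&(D[...,2]<175)
c,n,Q=plane(D[big(m)[0]],2);rect(D,big(m)[0],'top feeder');print('n',n,'c',c)
m=(hsv[...,1]<45)&(hsv[...,2]>140)&(abs(D[...,0])<120)&(abs(D[...,1])<85)&(D[...,2]>108)&(D[...,2]<128);c,n,Q=plane(D[big(m)[0]],2);print('plate',c[2],n)
cv2.imwrite(sys.argv[1],im)
E
python3 disp.py pics/d1.png
```

```text
time_s: 36.65
ee_pos: [575.3, 153.1, 131.0]
ee_rot: [-180.0, -0.0, -80.6]
force: [0.4, -0.0, -1.0]
gripper_width: 55.2
time_s: 37.65
ee_pos: [574.6, 153.0, 114.7]
ee_rot: [179.9, -0.0, -80.6]
force: [-0.2, 0.6, -0.2]
gripper_width: 55.7
time_s: 38.65
ee_pos: [535.8, 146.6, 267.5]
ee_rot: [-179.8, 0.0, -80.6]
force: [0.8, -0.4, -0.2]
gripper_width: 69.9
top feeder 7110 c [-6.9  0.5] size [116.2  59.4] ang 0.2 z [121.3 123.  124.4]
n [ 9.64869632e-04 -4.37022002e-04  9.99999439e-01] c [  2.60395219  -0.35906732 123.05529363]
plate 119.0178362452933 [ 7.06807795e-04 -7.18803289e-04  9.99999492e-01]
```

```bash
python3 -c "
from h import *
goto(375,-340,265,-80.6)"
```

```text
to [375, -340, 265, -80.6] shift [0.4539 0.2373 0.0043] roll 0.0
```

```bash
python3 -m pendant '[{"xyz":[0.055,0.026,0],"roll":0,"jaw":0.2},{"xyz":[0.11,0.052,0],"roll":0,"jaw":0.2},{"xyz":[0.165,0.08,0],"roll":0,"jaw":0.2},{"xyz":[0.22,0.11,0],"roll":0,"jaw":0.2},{"xyz":[0.275,0.14,0],"roll":0,"jaw":0.2},{"xyz":[0.33,0.17,0],"roll":0,"jaw":0.2},{"xyz":[0.385,0.2,0],"roll":0,"jaw":0.2},{"xyz":[0.43,0.225,0],"roll":0,"jaw":0.2}]' 25
python3 -m pendant '[{"xyz":[0.024,0.012,0],"roll":0,"jaw":0.2},{"xyz":[0.024,0.012,0],"roll":0,"jaw":0.2},{"xyz":[0.024,0.012,0],"roll":0,"jaw":0.2},{"xyz":[0.024,0.012,0],"roll":0,"jaw":0.2},{"xyz":[0.024,0.012,0],"roll":0,"jaw":0.2},{"xyz":[0.024,0.012,0],"roll":0,"jaw":0.2},{"xyz":[0.024,0.012,0],"roll":0,"jaw":0.2},{"xyz":[0.024,0.012,0],"roll":0,"jaw":0.2}]' 25
python3 feed.py 417 -350 62 pics/b1.png; python3 feed.py 532 -332 26
python3 -c "
from h import *
print(env.state()['qpos']);goto(417,-351.5,40,-81.4)"
```

```text
time_s: 39.7
ee_pos: [382.8, -316.5, 264.6]
ee_rot: [-180.0, -0.0, -80.7]
force: [0.6, 0.1, -0.6]
gripper_width: 73.3
time_s: 40.7
ee_pos: [375.9, -340.0, 265.0]
ee_rot: [-180.0, -0.0, -80.6]
force: [0.8, -0.6, -0.5]
gripper_width: 72.9
cand 5093 c [ 419.5 -354. ] size [102.1  56. ] ang 7.0 z [59.5 61.1 62.5]
cand 3764 c [ 519.4 -338. ] size [73.5 55.9] ang 9.5 z [23.3 25.1 26.6]
[-4.34351229e+01  1.04282817e+01  9.30537677e+01 -1.30137420e-03
  7.65143393e+01  3.71665092e+01]
to [417, -351.5, 40, -81.4] shift [ 0.018  -0.0387  0.2249] roll 0.8
```

```bash
python3 -m pendant '[{"xyz":[0.01,-0.02,0.03],"roll":2.4,"jaw":0.2},{"xyz":[0.021,-0.041,0.08],"roll":2.4,"jaw":0.2},{"xyz":[0.021,-0.041,0.13],"roll":2.4,"jaw":0.2},{"xyz":[0.021,-0.041,0.175],"roll":2.4,"jaw":0.2},{"xyz":[0.021,-0.041,0.205],"roll":2.4,"jaw":0.2},{"xyz":[0.021,-0.041,0.217],"roll":2.4,"jaw":0.2},{"xyz":[0.021,-0.041,0.217],"roll":2.4,"jaw":0.2},{"xyz":[0.021,-0.041,0.217],"roll":2.4,"jaw":0.5}]' 30
python3 -m pendant '[{"xyz":[0,0,0],"roll":0,"jaw":0.6},{"xyz":[0,0,0],"roll":0,"jaw":0.7},{"xyz":[0,0,0],"roll":0,"jaw":0.7},{"xyz":[0,0,-0.01],"roll":0,"jaw":0.7},{"xyz":[0,0,-0.05],"roll":0,"jaw":0.7},{"xyz":[0,0,-0.1],"roll":0,"jaw":0.7},{"xyz":[0,0,-0.15],"roll":0,"jaw":0.7},{"xyz":[0,0,-0.152],"roll":0,"jaw":0.7}]' 30
python3 -c "
from h import *
goto(574,153.2,198,-80.6)"
```

```text
time_s: 41.8
ee_pos: [420.7, -354.9, 49.4]
ee_rot: [-179.9, -0.1, -83.0]
force: [0.2, 0.2, 1.1]
gripper_width: 65.7
time_s: 42.8
ee_pos: [421.5, -355.6, 204.5]
ee_rot: [-179.7, -0.4, -83.0]
force: [-0.7, -0.7, -1.7]
gripper_width: 55.8
to [574, 153.2, 198, -80.6] shift [-0.4865 -0.2133  0.0044] roll -2.4
```

```bash
python3 -m pendant '[{"xyz":[-0.03,-0.013,0],"roll":-2.4,"jaw":0.7},{"xyz":[-0.085,-0.037,0],"roll":-2.4,"jaw":0.7},{"xyz":[-0.14,-0.061,0],"roll":-2.4,"jaw":0.7},{"xyz":[-0.195,-0.085,0],"roll":-2.4,"jaw":0.7},{"xyz":[-0.25,-0.11,0],"roll":-2.4,"jaw":0.7},{"xyz":[-0.305,-0.134,0],"roll":-2.4,"jaw":0.7},{"xyz":[-0.36,-0.158,0],"roll":-2.4,"jaw":0.7},{"xyz":[-0.415,-0.182,0],"roll":-2.4,"jaw":0.7}]' 40
python3 -c "
from h import *
goto(574,153.2,198,-80.6)"
```

```text
time_s: 43.8
ee_pos: [549.2, 81.8, 198.5]
ee_rot: [179.8, -0.0, -80.6]
force: [0.7, -0.9, -1.2]
gripper_width: 55.6
to [574, 153.2, 198, -80.6] shift [-0.0664 -0.0362  0.0004] roll 0.0
```

```bash
python3 -m pendant '[{"xyz":[-0.03,-0.017,0],"roll":0,"jaw":0.7},{"xyz":[-0.055,-0.03,0],"roll":0,"jaw":0.7},{"xyz":[-0.0664,-0.0362,0],"roll":0,"jaw":0.7},{"xyz":[-0.0664,-0.0362,0],"roll":0,"jaw":0.7},{"xyz":[-0.0664,-0.0362,0],"roll":0,"jaw":0.7},{"xyz":[-0.0664,-0.0362,0],"roll":0,"jaw":0.7},{"xyz":[-0.0664,-0.0362,0],"roll":0,"jaw":0.7},{"xyz":[-0.0664,-0.0362,0],"roll":0,"jaw":0.7}]' 40
cat > held.py <<'E'
from h import *
im,d,K,C=grab('wrist');W=cloud(d,K,C);c0=np.array([574.4,153.8,0]);a=np.radians(9.4);Rd=np.array([[np.cos(a),np.sin(a),0],[-np.sin(a),np.cos(a),0],[0,0,1.]]);D=(W-c0)@Rd.T
m=(abs(D[...,0])<80)&(abs(D[...,1])<27)&(D[...,2]>180)&(D[...,2]<225);m=big(m)[0];P=D[m]
e=np.percentile(P[:,0],99.7);print('held: centre x',e-51,'top z',np.median(P[:,2])+1)
E=P[(P[:,0]>e-25)&(P[:,0]<e-2)]
s=[(lambda q:(q[:,1].min()+q[:,1].max())/2)(P[abs(P[:,0]-x)<3]) for x in (e-30,e-8)];print('mid y',s)
t=env.state();print('TCP disp',Rd@(np.array(t['ee_pos'])-c0),t['ee_rot'][2])
E
python3 held.py
```

```text
time_s: 44.8
ee_pos: [574.7, 151.0, 200.1]
ee_rot: [-180.0, -0.0, -80.6]
force: [-0.3, -0.4, -1.0]
gripper_width: 55.9
held: centre x -0.8271124801589167 top z 213.0040234471904
mid y [np.float64(-0.891145925443082), np.float64(-0.813206105740587)]
TCP disp [-1.51764393e-01 -2.68663853e+00  2.00024353e+02] -80.62139375834118
```

```bash
python3 -m pendant '[{"xyz":[0,0,0.01],"roll":0,"jaw":0.7},{"xyz":[0,0,0.025],"roll":0,"jaw":0.7},{"xyz":[0,0,0.04],"roll":0,"jaw":0.7},{"xyz":[0,0,0.055],"roll":0,"jaw":0.7},{"xyz":[0,0,0.063],"roll":0,"jaw":0.7},{"xyz":[0,0,0.068],"roll":0,"jaw":0.7},{"xyz":[0,0,0.068],"roll":0,"jaw":0.7},{"xyz":[0,0,0.068],"roll":0,"jaw":0.7}]' 40
python3 -m pendant '[{"xyz":[0,0,0.004],"roll":0,"jaw":0.7},{"xyz":[0,0,0.008],"roll":0,"jaw":0.7},{"xyz":[0,0,0.012],"roll":0,"jaw":0.7},{"xyz":[0,0,0.016],"roll":0,"jaw":0.7},{"xyz":[0,0,0.02],"roll":0,"jaw":0.7},{"xyz":[0,0,0.022],"roll":0,"jaw":0.7},{"xyz":[0,0,0.022],"roll":0,"jaw":0.7},{"xyz":[0,0,0.022],"roll":0,"jaw":0.7}]'
python3 -m pendant '[{"xyz":[0,0,0],"roll":0,"jaw":0.35},{"xyz":[0,0,0],"roll":0,"jaw":0.32},{"xyz":[0,0,0],"roll":0,"jaw":0.32},{"xyz":[0,0,0],"roll":0,"jaw":0.32},{"xyz":[0,0,-0.03],"roll":0,"jaw":0.32},{"xyz":[0,0,-0.07],"roll":0,"jaw":0.32},{"xyz":[0,0.02,-0.12],"roll":0,"jaw":0.32},{"xyz":[0,0.04,-0.155],"roll":0,"jaw":0.2}]'
python3 disp.py pics/d2.png; python3 -c "
from h import *
goto(375,-340,265,-80.6)"
```

```text
time_s: 45.85
ee_pos: [575.1, 151.5, 132.4]
ee_rot: [-179.9, 0.0, -80.6]
force: [-0.5, 0.3, -1.1]
gripper_width: 55.7
time_s: 46.85
ee_pos: [574.4, 151.3, 109.7]
ee_rot: [180.0, -0.0, -80.6]
force: [0.8, -0.1, 0.5]
gripper_width: 55.6
time_s: 47.85
ee_pos: [535.2, 144.9, 267.1]
ee_rot: [-179.9, 0.0, -80.6]
force: [-0.1, 0.4, -0.4]
gripper_width: 69.1
top feeder 7156 c [-6.8 -1.3] size [116.3  63.3] ang -0.1 z [120.7 122.5 123.9]
n [ 1.59955273e-03 -9.91781770e-04  9.99998229e-01] c [  0.88507348  -2.04469085 122.51709025]
plate 118.99305596810859 [ 7.77556867e-04 -9.38363733e-04  9.99999257e-01]
to [375, -340, 265, -80.6] shift [0.4524 0.2368 0.0047] roll 0.0
```

```bash
python3 -m pendant '[{"xyz":[0.055,0.026,0],"roll":0,"jaw":0.2},{"xyz":[0.11,0.052,0],"roll":0,"jaw":0.2},{"xyz":[0.165,0.08,0],"roll":0,"jaw":0.2},{"xyz":[0.22,0.11,0],"roll":0,"jaw":0.2},{"xyz":[0.275,0.14,0],"roll":0,"jaw":0.2},{"xyz":[0.33,0.17,0],"roll":0,"jaw":0.2},{"xyz":[0.385,0.2,0],"roll":0,"jaw":0.2},{"xyz":[0.43,0.225,0],"roll":0,"jaw":0.2}]' 25
python3 -m pendant '[{"xyz":[0.0224,0.012,0.01],"roll":0,"jaw":0.2},{"xyz":[0.0224,0.012,0.02],"roll":0,"jaw":0.2},{"xyz":[0.0224,0.012,0.02],"roll":0,"jaw":0.2},{"xyz":[0.0224,0.012,0.02],"roll":0,"jaw":0.2},{"xyz":[0.0224,0.012,0.02],"roll":0,"jaw":0.2},{"xyz":[0.0224,0.012,0.02],"roll":0,"jaw":0.2},{"xyz":[0.0224,0.012,0.02],"roll":0,"jaw":0.2},{"xyz":[0.0224,0.012,0.02],"roll":0,"jaw":0.2}]' 25
python3 feed.py 417 -350 44 pics/b2.png; python3 feed.py 532 -332 26
python3 -c "
from h import *
goto(419.5,-354,30,-83)"
```

```text
time_s: 48.9
ee_pos: [382.4, -318.1, 264.9]
ee_rot: [-180.0, -0.0, -80.7]
force: [0.1, -0.4, 0.0]
gripper_width: 73.2
time_s: 49.9
ee_pos: [375.3, -340.1, 245.0]
ee_rot: [-180.0, -0.0, -80.6]
force: [-0.1, 0.1, -0.1]
gripper_width: 73.0
cand 5130 c [ 415.4 -354.5] size [101.   56.2] ang 9.1 z [41.5 43.2 44.6]
cand 3841 c [ 516.9 -338.3] size [68.2 56. ] ang 10.1 z [23.3 25.1 26.6]
to [419.5, -354, 30, -83] shift [ 0.0209 -0.0413  0.215 ] roll 2.4
```

```bash
python3 -m pendant '[{"xyz":[0.01,-0.02,0.03],"roll":0.3,"jaw":0.2},{"xyz":[0.0207,-0.0372,0.08],"roll":0.3,"jaw":0.2},{"xyz":[0.0207,-0.0372,0.13],"roll":0.3,"jaw":0.2},{"xyz":[0.0207,-0.0372,0.175],"roll":0.3,"jaw":0.2},{"xyz":[0.0207,-0.0372,0.203],"roll":0.3,"jaw":0.2},{"xyz":[0.0207,-0.0372,0.215],"roll":0.3,"jaw":0.2},{"xyz":[0.0207,-0.0372,0.215],"roll":0.3,"jaw":0.2},{"xyz":[0.0207,-0.0372,0.215],"roll":0.3,"jaw":0.5}]' 30
python3 -m pendant '[{"xyz":[0,0,0],"roll":0,"jaw":0.6},{"xyz":[0,0,0],"roll":0,"jaw":0.7},{"xyz":[0,0,0],"roll":0,"jaw":0.7},{"xyz":[0,0,-0.01],"roll":0,"jaw":0.7},{"xyz":[0,0,-0.05],"roll":0,"jaw":0.7},{"xyz":[0,0,-0.1],"roll":0,"jaw":0.7},{"xyz":[0,0,-0.15],"roll":0,"jaw":0.7},{"xyz":[0,0,-0.17],"roll":0,"jaw":0.7}]' 30
python3 -m pendant '[{"xyz":[-0.03,-0.013,0],"roll":-0.3,"jaw":0.7},{"xyz":[-0.085,-0.038,0],"roll":-0.3,"jaw":0.7},{"xyz":[-0.14,-0.064,0],"roll":-0.3,"jaw":0.7},{"xyz":[-0.195,-0.09,0],"roll":-0.3,"jaw":0.7},{"xyz":[-0.25,-0.116,0],"roll":-0.3,"jaw":0.7},{"xyz":[-0.305,-0.142,0],"roll":-0.3,"jaw":0.7},{"xyz":[-0.36,-0.168,0],"roll":-0.3,"jaw":0.7},{"xyz":[-0.415,-0.194,0],"roll":-0.3,"jaw":0.7}]' 40
python3 -c "
from h import *
goto(574,153.2,200,-80.6)"
```

```text
time_s: 51.0
ee_pos: [416.2, -355.3, 31.2]
ee_rot: [-179.9, -0.1, -80.9]
force: [0.6, -0.2, 0.3]
gripper_width: 65.5
time_s: 52.0
ee_pos: [416.3, -355.2, 203.7]
ee_rot: [-179.8, -0.3, -80.9]
force: [0.8, -0.3, -2.4]
gripper_width: 55.9
time_s: 53.0
ee_pos: [541.3, 87.9, 200.3]
ee_rot: [-180.0, -0.0, -80.6]
force: [0.9, -0.5, -0.8]
gripper_width: 55.6
to [574, 153.2, 200, -80.6] shift [-0.0591 -0.043   0.0003] roll 0.0
```

```bash
python3 -m pendant '[{"xyz":[-0.03,-0.022,0],"roll":0,"jaw":0.7},{"xyz":[-0.05,-0.036,0],"roll":0,"jaw":0.7},{"xyz":[-0.0595,-0.043,0],"roll":0,"jaw":0.7},{"xyz":[-0.0595,-0.043,0],"roll":0,"jaw":0.7},{"xyz":[-0.0595,-0.043,0],"roll":0,"jaw":0.7},{"xyz":[-0.0595,-0.043,0],"roll":0,"jaw":0.7},{"xyz":[-0.0595,-0.043,0],"roll":0,"jaw":0.7},{"xyz":[-0.0595,-0.043,0],"roll":0,"jaw":0.7}]' 40
python3 held.py
```

```text
time_s: 54.0
ee_pos: [574.0, 151.4, 200.0]
ee_rot: [-180.0, -0.0, -80.6]
force: [-0.4, 0.5, -1.3]
gripper_width: 55.7
held: centre x -1.1239181278318569 top z 213.0188190195616
mid y [np.float64(-0.4359149440668695), np.float64(-0.6373924977705574)]
TCP disp [ -0.77241797  -2.2270373  200.03231011] -80.6160560660357
```

```bash
python3 -m pendant '[{"xyz":[-0.0007,0,0.01],"roll":0,"jaw":0.7},{"xyz":[-0.0007,0,0.025],"roll":0,"jaw":0.7},{"xyz":[-0.0007,0,0.04],"roll":0,"jaw":0.7},{"xyz":[-0.0007,0,0.055],"roll":0,"jaw":0.7},{"xyz":[-0.0007,0,0.063],"roll":0,"jaw":0.7},{"xyz":[-0.0007,0,0.068],"roll":0,"jaw":0.7},{"xyz":[-0.0007,0,0.068],"roll":0,"jaw":0.7},{"xyz":[-0.0007,0,0.068],"roll":0,"jaw":0.7}]' 40
python3 -m pendant '[{"xyz":[0,0,0.004],"roll":0,"jaw":0.7},{"xyz":[0,0,0.008],"roll":0,"jaw":0.7},{"xyz":[0,0,0.012],"roll":0,"jaw":0.7},{"xyz":[0,0,0.016],"roll":0,"jaw":0.7},{"xyz":[0,0,0.02],"roll":0,"jaw":0.7},{"xyz":[0,0,0.022],"roll":0,"jaw":0.7},{"xyz":[0,0,0.022],"roll":0,"jaw":0.7},{"xyz":[0,0,0.022],"roll":0,"jaw":0.7}]'
python3 -m pendant '[{"xyz":[0,0,0],"roll":0,"jaw":0.35},{"xyz":[0,0,0],"roll":0,"jaw":0.32},{"xyz":[0,0,0],"roll":0,"jaw":0.32},{"xyz":[0,0,0],"roll":0,"jaw":0.32},{"xyz":[0,0,-0.03],"roll":0,"jaw":0.32},{"xyz":[0,0,-0.07],"roll":0,"jaw":0.32},{"xyz":[0,0.02,-0.12],"roll":0,"jaw":0.32},{"xyz":[0,0.04,-0.155],"roll":0,"jaw":0.2}]'
python3 disp.py pics/d3.png
python3 -m pendant '[{"xyz":[0.055,0.026,0],"roll":0,"jaw":0.2},{"xyz":[0.11,0.052,0],"roll":0,"jaw":0.2},{"xyz":[0.165,0.08,0],"roll":0,"jaw":0.2},{"xyz":[0.22,0.11,0],"roll":0,"jaw":0.2},{"xyz":[0.275,0.14,0],"roll":0,"jaw":0.2},{"xyz":[0.33,0.17,0],"roll":0,"jaw":0.2},{"xyz":[0.385,0.2,0],"roll":0,"jaw":0.2},{"xyz":[0.43,0.225,0],"roll":0,"jaw":0.2}]' 25
python3 -m pendant '[{"xyz":[0.0224,0.012,0.01],"roll":0,"jaw":0.2},{"xyz":[0.0224,0.012,0.02],"roll":0,"jaw":0.2},{"xyz":[0.0224,0.012,0.02],"roll":0,"jaw":0.2},{"xyz":[0.0224,0.012,0.02],"roll":0,"jaw":0.2},{"xyz":[0.0224,0.012,0.02],"roll":0,"jaw":0.2},{"xyz":[0.0224,0.012,0.02],"roll":0,"jaw":0.2},{"xyz":[0.0224,0.012,0.02],"roll":0,"jaw":0.2},{"xyz":[0.0224,0.012,0.02],"roll":0,"jaw":0.2}]' 25
python3 feed.py 417 -350 26 pics/b3.png; python3 feed.py 532 -332 26
python3 -c "
from h import *
goto(415.4,-354.5,14,-80.9)"
```

```text
time_s: 55.05
ee_pos: [574.3, 152.4, 132.5]
ee_rot: [-179.9, -0.0, -80.6]
force: [-0.9, 0.7, -1.0]
gripper_width: 55.4
time_s: 56.05
ee_pos: [573.7, 152.3, 109.7]
ee_rot: [180.0, -0.0, -80.6]
force: [0.6, -0.3, -0.1]
gripper_width: 55.8
time_s: 57.05
ee_pos: [534.4, 145.9, 267.2]
ee_rot: [-179.9, 0.0, -80.6]
force: [-0.2, 0.0, 0.1]
gripper_width: 69.1
top feeder 7170 c [-7.6 -1.2] size [114.2  64.3] ang -0.3 z [122.5 124.2 125.5]
n [1.11139216e-03 5.03374540e-04 9.99999256e-01] c [  0.64864546  -0.85070017 124.19462761]
plate 119.03033689659844 [ 7.98736360e-04 -6.28324800e-04  9.99999484e-01]
time_s: 58.1
ee_pos: [381.6, -317.2, 264.9]
ee_rot: [-180.0, -0.0, -80.7]
force: [0.9, 0.4, -1.1]
gripper_width: 72.9
time_s: 59.1
ee_pos: [374.6, -339.2, 245.0]
ee_rot: [-180.0, -0.0, -80.6]
force: [0.2, 0.9, -0.7]
gripper_width: 73.4
cand 4702 c [ 418.  -353.6] size [102.   55.9] ang 9.4 z [23.3 25.2 26.6]
cand 2477 c [ 507.1 -340.4] size [56.  48.2] ang -80.7 z [23.2 25.1 26.6]
cand 3808 c [ 516.6 -338.4] size [67.6 56. ] ang 10.2 z [23.3 25.1 26.5]
cand 2297 c [ 443.4 -349.4] size [55.7 50.7] ang -80.8 z [23.4 25.2 26.7]
to [415.4, -354.5, 14, -80.9] shift [ 0.0218 -0.0378  0.2309] roll 0.3
```

```bash
python3 -m pendant '[{"xyz":[0.01,-0.02,0.03],"roll":0,"jaw":0.2},{"xyz":[0.0213,-0.0405,0.08],"roll":0,"jaw":0.2},{"xyz":[0.0213,-0.0405,0.13],"roll":0,"jaw":0.2},{"xyz":[0.0213,-0.0405,0.18],"roll":0,"jaw":0.2},{"xyz":[0.0213,-0.0405,0.215],"roll":0,"jaw":0.2},{"xyz":[0.0213,-0.0405,0.228],"roll":0,"jaw":0.2},{"xyz":[0.0213,-0.0405,0.231],"roll":0,"jaw":0.2},{"xyz":[0.0213,-0.0405,0.231],"roll":0,"jaw":0.5}]' 30
python3 -m pendant '[{"xyz":[0,0,0],"roll":0,"jaw":0.6},{"xyz":[0,0,0],"roll":0,"jaw":0.7},{"xyz":[0,0,0],"roll":0,"jaw":0.7},{"xyz":[0,0,-0.01],"roll":0,"jaw":0.7},{"xyz":[0,0,-0.05],"roll":0,"jaw":0.7},{"xyz":[0,0,-0.1],"roll":0,"jaw":0.7},{"xyz":[0,0,-0.15],"roll":0,"jaw":0.7},{"xyz":[0,0,-0.186],"roll":0,"jaw":0.7}]' 30
python3 -m pendant '[{"xyz":[-0.03,-0.013,0],"roll":0,"jaw":0.7},{"xyz":[-0.085,-0.038,0],"roll":0,"jaw":0.7},{"xyz":[-0.14,-0.064,0],"roll":0,"jaw":0.7},{"xyz":[-0.195,-0.09,0],"roll":0,"jaw":0.7},{"xyz":[-0.25,-0.116,0],"roll":0,"jaw":0.7},{"xyz":[-0.305,-0.142,0],"roll":0,"jaw":0.7},{"xyz":[-0.36,-0.168,0],"roll":0,"jaw":0.7},{"xyz":[-0.415,-0.194,0],"roll":0,"jaw":0.7}]' 40
python3 -c "
from h import *
goto(574,152.5,200,-80.6)"
```

```text
time_s: 60.2
ee_pos: [418.8, -354.4, 15.1]
ee_rot: [-179.9, -0.1, -80.6]
force: [0.6, 0.6, -0.4]
gripper_width: 65.5
time_s: 61.2
ee_pos: [418.1, -353.7, 202.8]
ee_rot: [-179.9, -0.1, -80.6]
force: [-0.6, -0.1, -1.0]
gripper_width: 56.1
time_s: 62.2
ee_pos: [541.5, 89.4, 200.3]
ee_rot: [-180.0, -0.0, -80.6]
force: [1.3, -0.9, -0.9]
gripper_width: 55.7
to [574, 152.5, 200, -80.6] shift [-0.0569 -0.0423  0.0003] roll 0.0
```

```bash
python3 -m pendant '[{"xyz":[-0.03,-0.022,0],"roll":0,"jaw":0.7},{"xyz":[-0.05,-0.036,0],"roll":0,"jaw":0.7},{"xyz":[-0.0585,-0.0425,0],"roll":0,"jaw":0.7},{"xyz":[-0.0585,-0.0425,0],"roll":0,"jaw":0.7},{"xyz":[-0.0585,-0.0425,0],"roll":0,"jaw":0.7},{"xyz":[-0.0585,-0.0425,0],"roll":0,"jaw":0.7},{"xyz":[-0.0585,-0.0425,0],"roll":0,"jaw":0.7},{"xyz":[-0.0585,-0.0425,0],"roll":0,"jaw":0.7}]' 40
python3 held.py
```

```text
time_s: 63.2
ee_pos: [573.9, 151.9, 200.0]
ee_rot: [-180.0, -0.0, -80.6]
force: [-0.9, 0.2, -1.7]
gripper_width: 55.6
held: centre x -0.9519098652172531 top z 210.85812778786368
mid y [np.float64(-0.09393703348873395), np.float64(-0.1235863245761557)]
TCP disp [ -0.79246544  -1.7405273  199.99143613] -80.61611656254212
```

```bash
python3 -m pendant '[{"xyz":[0,0,0.01],"roll":0,"jaw":0.7},{"xyz":[0,0,0.025],"roll":0,"jaw":0.7},{"xyz":[0,0,0.04],"roll":0,"jaw":0.7},{"xyz":[0,0,0.053],"roll":0,"jaw":0.7},{"xyz":[0,0,0.061],"roll":0,"jaw":0.7},{"xyz":[0,0,0.065],"roll":0,"jaw":0.7},{"xyz":[0,0,0.065],"roll":0,"jaw":0.7},{"xyz":[0,0,0.065],"roll":0,"jaw":0.7}]' 40
python3 -m pendant '[{"xyz":[0,0,0.004],"roll":0,"jaw":0.7},{"xyz":[0,0,0.008],"roll":0,"jaw":0.7},{"xyz":[0,0,0.013],"roll":0,"jaw":0.7},{"xyz":[0,0,0.018],"roll":0,"jaw":0.7},{"xyz":[0,0,0.022],"roll":0,"jaw":0.7},{"xyz":[0,0,0.024],"roll":0,"jaw":0.7},{"xyz":[0,0,0.024],"roll":0,"jaw":0.7},{"xyz":[0,0,0.024],"roll":0,"jaw":0.7}]'
python3 -m pendant '[{"xyz":[0,0,0],"roll":0,"jaw":0.35},{"xyz":[0,0,0],"roll":0,"jaw":0.32},{"xyz":[0,0,0],"roll":0,"jaw":0.32},{"xyz":[0,0,0],"roll":0,"jaw":0.32},{"xyz":[0,0,-0.03],"roll":0,"jaw":0.32},{"xyz":[0,0,-0.07],"roll":0,"jaw":0.32},{"xyz":[0,0.02,-0.12],"roll":0,"jaw":0.32},{"xyz":[0,0.04,-0.155],"roll":0,"jaw":0.2}]'
python3 disp.py pics/d4.png
python3 -m pendant '[{"xyz":[0.055,0.015,0],"roll":0,"jaw":0.2},{"xyz":[0.11,0.03,0],"roll":0,"jaw":0.2},{"xyz":[0.165,0.045,0],"roll":0,"jaw":0.2},{"xyz":[0.22,0.06,0],"roll":0,"jaw":0.2},{"xyz":[0.275,0.075,0],"roll":0,"jaw":0.2},{"xyz":[0.33,0.09,0],"roll":0,"jaw":0.2},{"xyz":[0.385,0.105,0],"roll":0,"jaw":0.2},{"xyz":[0.43,0.12,0],"roll":0,"jaw":0.2}]' 25
python3 -m pendant '[{"xyz":[0.012,0.0,0.01],"roll":0,"jaw":0.2},{"xyz":[0.012,0.0,0.02],"roll":0,"jaw":0.2},{"xyz":[0.012,0.0,0.02],"roll":0,"jaw":0.2},{"xyz":[0.012,0.0,0.02],"roll":0,"jaw":0.2},{"xyz":[0.012,0.0,0.02],"roll":0,"jaw":0.2},{"xyz":[0.012,0.0,0.02],"roll":0,"jaw":0.2},{"xyz":[0.012,0.0,0.02],"roll":0,"jaw":0.2},{"xyz":[0.012,0.0,0.02],"roll":0,"jaw":0.2}]' 25
python3 feed.py 532 -332 26 pics/b4.png
python3 -c "
from h import *
goto(532,-332,14,-80.6)"
```

```text
time_s: 64.25
ee_pos: [574.3, 152.3, 135.4]
ee_rot: [-179.9, -0.0, -80.6]
force: [-0.5, -0.2, -0.4]
gripper_width: 55.7
time_s: 65.25
ee_pos: [573.6, 152.1, 110.7]
ee_rot: [180.0, -0.0, -80.6]
force: [0.7, 0.4, 1.3]
gripper_width: 55.7
time_s: 66.25
ee_pos: [534.5, 145.7, 268.1]
ee_rot: [-179.9, 0.0, -80.6]
force: [0.5, 0.4, 1.3]
gripper_width: 69.1
top feeder 7197 c [-7.7  0.5] size [114.2  64.7] ang -0.0 z [124.2 125.9 127.2]
n [ 1.64118120e-03 -8.22446284e-04  9.99998315e-01] c [  0.86116034  -1.13527371 125.88809889]
plate 119.01006383483602 [ 1.01423346e-03 -7.87376990e-04  9.99999176e-01]
time_s: 67.3
ee_pos: [485.8, -300.3, 265.7]
ee_rot: [180.0, -0.0, -80.7]
force: [1.1, 1.0, -0.2]
gripper_width: 73.0
time_s: 68.3
ee_pos: [488.3, -310.0, 246.1]
ee_rot: [-180.0, -0.0, -80.6]
force: [-0.0, 1.0, -0.7]
gripper_width: 72.8
cand 4653 c [ 533.6 -335.6] size [102.2  56.1] ang 9.6 z [23.5 25.2 26.7]
to [532, -332, 14, -80.6] shift [ 0.0288 -0.0395  0.232 ] roll 0.0
```

```bash
python3 -m pendant '[{"xyz":[0.015,-0.02,0.03],"roll":0,"jaw":0.2},{"xyz":[0.0326,-0.0405,0.08],"roll":0,"jaw":0.2},{"xyz":[0.0326,-0.0405,0.13],"roll":0,"jaw":0.2},{"xyz":[0.0326,-0.0405,0.18],"roll":0,"jaw":0.2},{"xyz":[0.0326,-0.0405,0.215],"roll":0,"jaw":0.2},{"xyz":[0.0326,-0.0405,0.228],"roll":0,"jaw":0.2},{"xyz":[0.0326,-0.0405,0.232],"roll":0,"jaw":0.2},{"xyz":[0.0326,-0.0405,0.232],"roll":0,"jaw":0.5}]' 30
python3 -m pendant '[{"xyz":[0,0,0],"roll":0,"jaw":0.6},{"xyz":[0,0,0],"roll":0,"jaw":0.7},{"xyz":[0,0,0],"roll":0,"jaw":0.7},{"xyz":[0,0,-0.01],"roll":0,"jaw":0.7},{"xyz":[0,0,-0.05],"roll":0,"jaw":0.7},{"xyz":[0,0,-0.1],"roll":0,"jaw":0.7},{"xyz":[0,0,-0.15],"roll":0,"jaw":0.7},{"xyz":[0,0,-0.186],"roll":0,"jaw":0.7}]' 30
python3 -m pendant '[{"xyz":[-0.03,-0.007,0],"roll":0,"jaw":0.7},{"xyz":[-0.085,-0.021,0],"roll":0,"jaw":0.7},{"xyz":[-0.14,-0.035,0],"roll":0,"jaw":0.7},{"xyz":[-0.195,-0.049,0],"roll":0,"jaw":0.7},{"xyz":[-0.25,-0.063,0],"roll":0,"jaw":0.7},{"xyz":[-0.305,-0.076,0],"roll":0,"jaw":0.7},{"xyz":[-0.36,-0.09,0],"roll":0,"jaw":0.7},{"xyz":[-0.415,-0.104,0],"roll":0,"jaw":0.7}]' 40
python3 -c "
from h import *
goto(574,152.2,200,-80.6)"
```

```text
time_s: 69.35
ee_pos: [534.5, -336.2, 15.3]
ee_rot: [-179.9, -0.1, -80.6]
force: [0.4, 0.1, 0.3]
gripper_width: 65.9
time_s: 70.35
ee_pos: [533.7, -335.7, 202.8]
ee_rot: [-179.9, -0.1, -80.6]
force: [-0.2, -0.6, -2.1]
gripper_width: 55.8
time_s: 71.35
ee_pos: [568.0, 92.6, 200.2]
ee_rot: [-180.0, -0.0, -80.6]
force: [-0.1, -1.2, -2.1]
gripper_width: 55.3
to [574, 152.2, 200, -80.6] shift [-0.0578 -0.0157  0.0002] roll 0.0
```

```bash
python3 -m pendant '[{"xyz":[-0.03,-0.008,0],"roll":0,"jaw":0.7},{"xyz":[-0.05,-0.013,0],"roll":0,"jaw":0.7},{"xyz":[-0.0585,-0.0157,0],"roll":0,"jaw":0.7},{"xyz":[-0.0585,-0.0157,0],"roll":0,"jaw":0.7},{"xyz":[-0.0585,-0.0157,0],"roll":0,"jaw":0.7},{"xyz":[-0.0585,-0.0157,0],"roll":0,"jaw":0.7},{"xyz":[-0.0585,-0.0157,0],"roll":0,"jaw":0.7},{"xyz":[-0.0585,-0.0157,0],"roll":0,"jaw":0.7}]' 40
python3 held.py
```

```text
time_s: 72.35
ee_pos: [574.3, 150.8, 200.0]
ee_rot: [-180.0, -0.0, -80.6]
force: [0.1, -0.0, -0.3]
gripper_width: 55.7
held: centre x -1.071239937872413 top z 210.61378054682444
mid y [np.float64(-0.6375800693978846), np.float64(-0.6558052164205126)]
TCP disp [ -0.53107493  -2.80665837 199.96983755] -80.6144533405292
```

```bash
python3 -m pendant '[{"xyz":[0,0,0.01],"roll":0,"jaw":0.7},{"xyz":[0,0,0.025],"roll":0,"jaw":0.7},{"xyz":[0,0,0.04],"roll":0,"jaw":0.7},{"xyz":[0,0,0.052],"roll":0,"jaw":0.7},{"xyz":[0,0,0.06],"roll":0,"jaw":0.7},{"xyz":[0,0,0.063],"roll":0,"jaw":0.7},{"xyz":[0,0,0.063],"roll":0,"jaw":0.7},{"xyz":[0,0,0.063],"roll":0,"jaw":0.7}]' 40
python3 -m pendant '[{"xyz":[0,0,0.004],"roll":0,"jaw":0.7},{"xyz":[0,0,0.008],"roll":0,"jaw":0.7},{"xyz":[0,0,0.012],"roll":0,"jaw":0.7},{"xyz":[0,0,0.016],"roll":0,"jaw":0.7},{"xyz":[0,0,0.02],"roll":0,"jaw":0.7},{"xyz":[0,0,0.022],"roll":0,"jaw":0.7},{"xyz":[0,0,0.022],"roll":0,"jaw":0.7},{"xyz":[0,0,0.022],"roll":0,"jaw":0.7}]'
python3 -m pendant '[{"xyz":[0,0,0],"roll":0,"jaw":0.35},{"xyz":[0,0,0],"roll":0,"jaw":0.32},{"xyz":[0,0,0],"roll":0,"jaw":0.32},{"xyz":[0,0,0],"roll":0,"jaw":0.32},{"xyz":[0,0,-0.03],"roll":0,"jaw":0.32},{"xyz":[0,0,-0.07],"roll":0,"jaw":0.32},{"xyz":[0,0.02,-0.12],"roll":0,"jaw":0.32},{"xyz":[0,0.04,-0.155],"roll":0,"jaw":0.2}]'
python3 disp.py pics/d5.png
python3 -m pendant '[{"xyz":[0,0.03,-0.03],"roll":0,"jaw":0.2},{"xyz":[0.02,0.06,-0.06],"roll":0,"jaw":0.2},{"xyz":[0.06,0.08,-0.07],"roll":0,"jaw":0.2},{"xyz":[0.1,0.1,-0.07],"roll":0,"jaw":0.2},{"xyz":[0.15,0.1,-0.07],"roll":0,"jaw":0.2},{"xyz":[0.2,0.1,-0.07],"roll":0,"jaw":0.2},{"xyz":[0.25,0.1,-0.07],"roll":0,"jaw":0.2},{"xyz":[0.28,0.1,-0.07],"roll":0,"jaw":0.2}]'
python3 - <<'E'
from h import *
t,_,_,_=grab('top');a=cv2.resize(t[135:300,160:430],None,fx=2.9,fy=2.9,interpolation=cv2.INTER_CUBIC);cv2.imwrite('pics/t9.png',a[:,:790])
E
```

```text
time_s: 73.4
ee_pos: [574.7, 151.2, 137.5]
ee_rot: [-179.9, 0.0, -80.6]
force: [-0.1, 0.4, -0.1]
gripper_width: 55.9
time_s: 74.4
ee_pos: [574.0, 151.1, 114.7]
ee_rot: [180.0, -0.0, -80.6]
force: [0.3, 0.2, -0.5]
gripper_width: 55.6
time_s: 75.4
ee_pos: [534.8, 144.6, 272.1]
ee_rot: [-179.9, 0.0, -80.6]
force: [0.2, 0.4, -0.6]
gripper_width: 69.2
top feeder 7087 c [-8.   0.1] size [113.8  61.6] ang 0.0 z [125.8 127.5 128.9]
n [ 0.00116628 -0.0018547   0.9999976 ] c [  0.3802858   -2.25558192 127.52940741]
plate 118.99104464387125 [ 6.49582075e-04 -6.71383882e-04  9.99999564e-01]
time_s: 76.45
ee_pos: [481.9, -150.1, 339.6]
ee_rot: [180.0, -0.0, -80.7]
force: [0.3, 0.4, -0.1]
gripper_width: 73.0
```

View pics/t9.png

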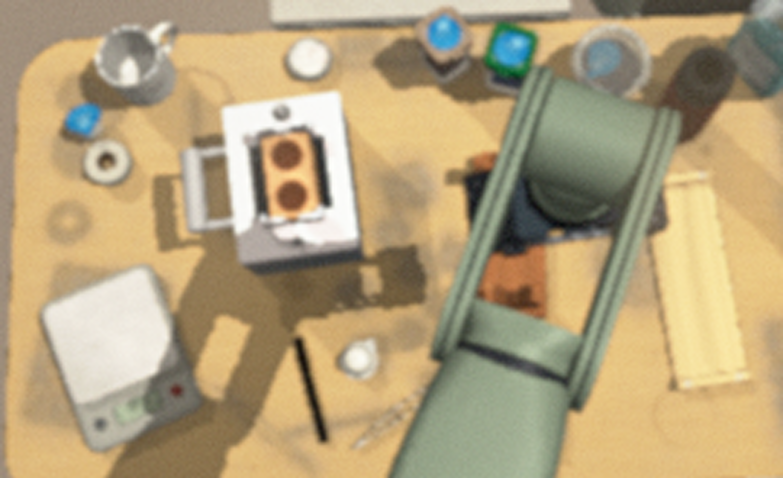

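View pics/d5.png

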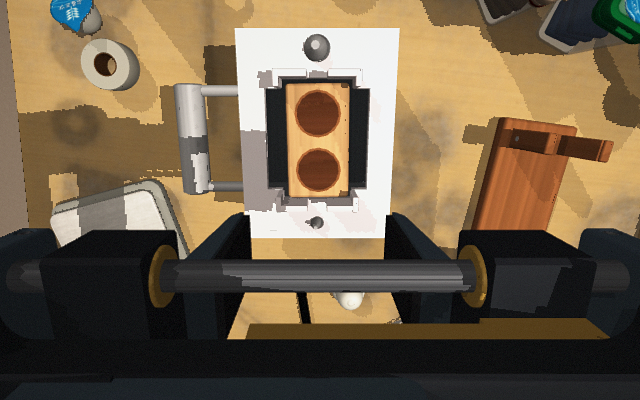

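The board (705,280) and the scale (115,350) are both empty. The feeders lie flat between the guides, centred near (318,140) in the wrist view. The mug, canister and jar look unmoved, so I'm handing in.

```bash
python3 -c "
from h import *
print(env.state()['time_s'],env.job_done())"
```

```text
the job is handed in; nothing more can be done
76.5 None
```

The dispenser is changed over: the plate is turned and seated, and all five feeders are in and pressed down. I handed it in at 76.5 s; no verdict was reported.

**Turning the plate:** this did not go cleanly, though it ended right. The plate slipped from the grip twice:
- The first time it fell beside the dispenser and came to rest with its handle against the stand.
- The second time it landed turned over on the dispenser.

I regripped the handle after each slip, then lowered the plate level onto the pins. I did not use the stand's slot for the change of grip.

**Feeders:** I took them one by one: the one on the scale, three from the top of the pile, then the single one on the board. I pressed the pile down after each.

**Last checks:**
- **Plate:** it lies flat, tilted less than 0.1°. Its top reads 119 mm, the same as when it was seated at the start. Both pins are through their holes and the guides are up, with tops at 150 mm.
- **Pile:** the top feeder lies flat at about 128 mm, roughly 22 mm below the guide tops.
- **Emptied places:** in the last top view the board and scale are empty, and the gripper is well clear.
- **Mug, canister and jar:** they look unmoved in the last top view. I compared them by eye and did not measure them.

The plate touched the stand when it first fell. I measured no shift of the stand larger than the measuring error. Press forces were not confirmed, because the wrist readings during the presses stayed near zero; the press depth was confirmed by the height of the pile top.

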